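# Load the vibrating table and start the run

### The arm

A 7-joint arm with a two-finger parallel gripper is mounted at the origin on the work surface. World frame = base frame: x ahead of the robot, y to its left, z up, the work surface at z = 0. Lengths are in m, angles in rad, forces in N, time in s.
With the tool pointing down it reaches from about 0.4 to 0.75 m from the base axis. Payload 19.5 kg.
Tool frame: the origin (TCP) lies on the centre line of the jaws, within the pads' length; the fingertips stand 19 mm ahead of it and the grasp point (between the pads) is the TCP; z points along the fingers, x is the direction in which the jaws open and shut, and the axes are right-handed (so a half turn about z gives the same grasp; the last joint's range is limited). The gripper opens to 85 mm and grips with 20 to 120 N. Pads are 22 mm wide; open, the fingers measure 114 mm over their backs; the gripper's body (76 mm by 85 mm) begins 54 mm behind the grasp point. The pads swing forward as they close: fully open they stand 13 mm farther back than shut.
Start: joints at [-1.296, 0.707, -0.028, 1.485, 0.022, 0.951, -0.075], TCP at [0.179, 0.546, 0.25] pointing down, gripper open.
Joint ranges: [-2.71, 2.71], [-0.32, 2.16], [-1.57, 1.52], [0, 2.45], [-1.46, 4.6], [0, 2.02], [-2.83, 2.83]. Speed limits (rad/s): [1.89, 1.89, 2.57, 2.57, 3.01, 3.01, 3.01].

### API

Orientations are given as a rotation vector (axis times angle).
In Python, from workcell import r gives the robot as it stands. The module is installed in compiled form; this text tells all that it offers.
- The arm moves only by the tool drive_tool, never from a script. Its argument "plan" is a list of rows, each a list of 6 numbers: the shift along the tool's x, y, z in cm, then the turn, a rotation vector about the tool's x, y, z in degrees. A call has 1 to 10 rows; each row is the pose to reach, as a shift and turn from the pose commanded when the call began, along the tool's axes at that moment; what a row does not reach only later rows make up. A row lasts 1/8 s, in which the tool goes at most 62.5 mm and 10.7 degrees, less where a joint would pass 70% of its speed; a pose out of reach is approached as far as the arm can. A call with a gripper value outside its range is refused whole. "jaw" is the gripper's target within -1 to 1 (shut at 1, half-way at 0, fully open at -1), set as the call begins (left out, the last holds). The fingers move at their own pace and stop on an object; "grip_force" is the grip in N (left out, the last holds). Time passes only in rows, so rows that repeat a pose let the fingers close. It gives the time, the measured TCP pose, the force and the opening at its end, in the units of the state.
- r.sense(): the state, without advancing time (a new reading comes with each control period).
- r.get_image(name): name is "side" or "top"; returns the picture (400x640x3 uint8, red, green, blue); there is no depth.
- r.camera_info(name): a dict with "K" (3x3 intrinsics, pixels), "eye" and "orientation" of the camera in the world. Camera axes: x right, y down, z forward; pixel columns grow to the right and rows downward; lengths in m; the calibration is good to about 2 mm. A picture is of the moment at which its call begins. camera_info takes no time and is no camera call.
- r.hand_in(): hands the job in, once; it reports no verdict.
Trained networks look in the newest picture that a camera, given by its name, has taken for a name from the list of things; names that differ only in an ending like _2 or _b are one class to them, and where a whole thing is asked for, a point or a joint stands for the part that bears it (a point fixed in the world has none). Each returns a list of dicts, best first, with "p" (0 to 1); they miss things now and then, are a little off and sometimes report something else, mostly with a low value. They report only what shows in the picture. A call takes as long as a camera call.
- r.silhouettes(camera, query): "mask" (400x640 bool, what is visible of it).
- r.landmark_of(camera, query): "centre" ([x, y, z] in m, in the coordinates of the camera as it stood for that picture, good to about 4 mm: a listed point, or the origin of a listed thing).
The state is a dict: "time": time; "q": joint angles; "joint_vel": joint speeds; "effort": joint torques, N m; "ee_pos": TCP position; "orientation": TCP orientation; "contact_force": force on the tool from outside, world axes, zero at the start; "ft_torque": the same for the moment, N m; "width": finger opening in m.
Only numpy, scipy, OpenCV 4.12 (cv2) and the standard library are available. Lean on these libraries where they do the work, as an engineer would, in place of code of your own. Each camera call takes 0.05 s, during which the arm holds its last target.

### The job

First bring the red speed lever fully home to idle, against its stop on the robot's side. With it left at idle, stand every black asphalt core upright in a free cell of the yellow carrier, one per cell, leaving the aluminium reference where it is, and dock the logger flat in its cradle with its orange head at the orange end. Only then swing the speed lever to line up with the yellow pointer and let go, leaving the other things on the bench undisturbed.

Things in the scene. Friction and masses are not known exactly. Their poses are not given: they have to be found in the camera images.
- carrier: fixed blue vibrating table, 190 x 270 x 50 mm, with a yellow 2 x 3 cell carrier on top. Origin on the bench under its centre; x points away from the robot at yaw 0, z up. Cell centres at x = -40, +40 mm and y = -80, 0, +80 mm; cells 70 mm square, walls 10 mm thick; cell floors 56 mm and wall tops 82 mm above the bench. A core in a cell sticks out 38 mm above the walls
- speed (a joint): angle of the speed lever, rad: 0 = idle, hard against the stop, lever leaning 0.75 rad from vertical towards the control unit's -x side (towards the robot at yaw 0); it grows as the lever swings over to the unit's +x side, 1.5 at the far stop. Stiff (about 2 N at the knob); stays where it is left
- lever_knob (a point): centre of the red knob of the speed lever, a cylinder 26 mm in diameter and 30 mm long lying along the hinge axis (its own y), 130 mm from the hinge, on a 12 mm steel rod; its z axis points out along the lever. It can be pinched from above by its two flat ends and turns between the fingers
- lever_hinge (a point): point on the hinge axis of the lever and pointer, 95 mm above the bench, axes of the fixed control unit (grey box 220 x 110 x 75 mm): y is the hinge axis, z up; lever angle a puts the knob at x = 130 mm * sin(a - 0.75), z = 130 mm * cos(a - 0.75) from here
- pointer_tip (a point): end of the yellow set pointer, 75 mm from the hinge axis and 42 mm to the -y side of the lever, in front of a white scale plate (51 to 55 mm to that side) that reaches 156 mm above the bench; its z axis points out along the pointer. Set for the day, very stiff: it is not for moving
- pointer (a joint): angle of the yellow set pointer on the same hinge and scale as the lever, rad (somewhere from 0.5 to 1.25); the lever's running position is where speed equals this
- logger: black handheld data logger with an orange head end and a grey screen on top, 104 x 38 x 32 mm, 0.16 kg, lying screen up on the bench near the robot. Origin at the centre of its underside, x along it towards the orange head, z up
- logger_head (a point): middle of the logger's orange head, 42 mm along x and 16 mm above the logger's origin
- cradle: fixed grey docking cradle on the bench, 124 mm long (x) and 56 mm wide, with an orange end wall at its +x end, where the logger's orange head belongs. Origin on the bench under its centre. The pocket is 110 x 44 mm, floor 25 mm above the bench, walls 12 mm higher than the floor; the long sides are open for the fingers over the middle 60 mm
- core1: black asphalt core, an upright cylinder 50 mm in diameter and 64 mm tall, 0.2 to 0.4 kg, standing on the bench to the robot's left; may be absent (3 to 5 are present). Origin at the centre of its underside, z up its axis
- core2: black asphalt core, an upright cylinder 50 mm in diameter and 64 mm tall, 0.2 to 0.4 kg, standing on the bench to the robot's left; may be absent (3 to 5 are present). Origin at the centre of its underside, z up its axis
- core3: black asphalt core, an upright cylinder 50 mm in diameter and 64 mm tall, 0.2 to 0.4 kg, standing on the bench to the robot's left; may be absent (3 to 5 are present). Origin at the centre of its underside, z up its axis
- core4: black asphalt core, an upright cylinder 50 mm in diameter and 64 mm tall, 0.2 to 0.4 kg, standing on the bench to the robot's left; may be absent (3 to 5 are present). Origin at the centre of its underside, z up its axis
- core5: black asphalt core, an upright cylinder 50 mm in diameter and 64 mm tall, 0.2 to 0.4 kg, standing on the bench to the robot's left; may be absent (3 to 5 are present). Origin at the centre of its underside, z up its axis
- ref1: bright aluminium reference cylinder with a red top disc, 50 mm in diameter and 64 mm tall, standing in the carrier cell at x -40, y +80 mm from the start and to stay there; only one of ref1, ref2, ref3 is present. Origin at the centre of its underside
- ref2: bright aluminium reference cylinder with a red top disc, 50 mm in diameter and 64 mm tall, standing in the carrier cell at x -40, y -80 mm from the start and to stay there; only one of ref1, ref2, ref3 is present. Origin at the centre of its underside
- ref3: bright aluminium reference cylinder with a red top disc, 50 mm in diameter and 64 mm tall, standing in the carrier cell at x +40, y 0 mm from the start and to stay there; only one of ref1, ref2, ref3 is present. Origin at the centre of its underside
- brush: bench brush lying beyond the carrier on the left, not to be disturbed
- tin: tin 52 mm in diameter, 70 mm tall, standing between the carrier and the control unit's far end, not to be disturbed
- chalkbox: small cardboard box 50 x 35 x 30 mm, at the carrier's near left corner, not to be disturbed
- calweight: brass calibration weight 40 mm in diameter, 58 mm tall, beyond the carrier, not to be disturbed
- marker: blue marker pen 124 mm long, 14 mm thick, lying near the robot on the right, not to be disturbed

How it is judged:
By the outcome, as a careful person would: the job done as asked, in the order asked, and still so for the second after the job is handed in, with the robot touching nothing.
Of core1, core2, core3, core4, core5 only 3 to 5 are there at a start; the rules pass over those that are not, and their reading is None.
Of ref1, ref2, ref3 only 1 to 1 are there at a start; the rules pass over those that are not, and their reading is None.
At some moment in a run one of core1, core2, core3, core4, core5, logger may be knocked a few centimetres aside while the robot is not near it.
It also fails if it takes over 210 s, if anything falls off the work surface, if the arm or the gripper's body presses on something with over 40 N, if the wrist force passes 120 N, or if a joint passes its speed limit or range.

## Working session

There is one attempt and no reset: what is moved stays moved. The work goes in short steps, Python scripts to look and compute and a tool call to move; the robot and the scene stay as the last step left them, time stands still between calls to the robot, and variables do not carry over. Pictures are saved under pics/ and viewed, and the job is handed in when it is done.

Besides the shell and the picture viewer there is one more tool, called after "Call:" as name(argument=value, ...), one argument or row to a line, values as JSON. drive_tool: Moves the arm, as the interface text tells. Its arguments: {"type":"object","properties":{"plan":{"type":"array","items":{"type":"array","items":{"type":"number"}}},"jaw":{"type":"number"},"grip_force":{"type":"number"}},"required":["plan"]}

```bash
mkdir -p pics; ls
python3 - <<'E'
from workcell import r
import cv2
print(r.sense())
for n in ("side","top"):
    im=r.get_image(n); cv2.imwrite(f"pics/{n}0.png",im[:,:,::-1]); print(n,r.camera_info(n))
E
```

```text
pics
{'time': 0.0, 'q': array([-1.29569384,  0.70709807, -0.02763291,  1.48497393,  0.02198658,
        0.95088787, -0.07549466]), 'joint_vel': array([ 0.00118685, -0.00060765, -0.00167129, -0.00102528,  0.00057193,
       -0.00067266,  0.00010391]), 'effort': array([-1.46730945e-04, -8.83210945e+01,  1.23484276e+00, -2.36172456e+01,
        1.69650262e-02,  6.37875492e-03, -1.39538190e-05]), 'ee_pos': array([0.17904735, 0.54617077, 0.24983603]), 'orientation': array([ 2.54351714e+00,  1.84286038e+00, -1.34398403e-03]), 'contact_force': array([-0.27401141,  0.47558153, -0.2033167 ]), 'ft_torque': array([-0.01737939, -0.04104229,  0.00552556]), 'width': 0.08534722142178229}
side {'K': array([[454.35565636,   0.        , 319.03266358],
       [  0.        , 454.35565636, 200.55761468],
       [  0.        ,   0.        ,   1.        ]]), 'eye': array([ 0.27028278, -1.07604298,  0.92216713]), 'orientation': array([-2.18644709,  0.29538068, -0.15699947])}
top {'K': array([[364.91157362,   0.        , 318.87069914],
       [  0.        , 364.91157362, 202.60540534],
       [  0.        ,   0.        ,   1.        ]]), 'eye': array([0.38023666, 0.00315515, 0.97248521]), 'orientation': array([-2.14400081,  2.1275015 , -0.20103409])}
```

View pics/side0.png

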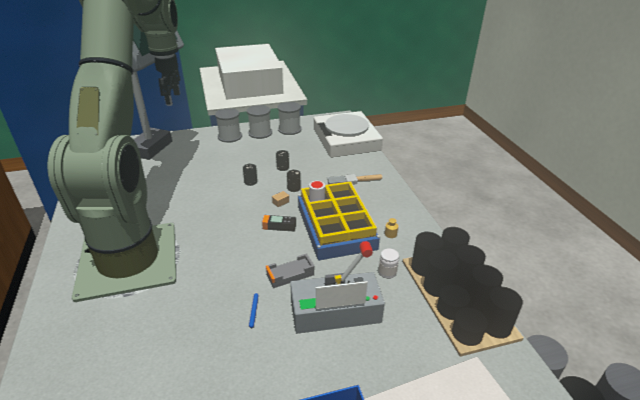

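View pics/top0.png

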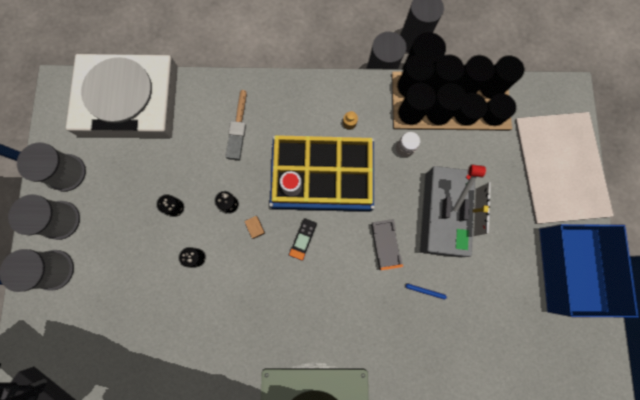

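```bash
cat > h.py <<'E'
import numpy as np, cv2
from scipy.spatial.transform import Rotation as R
from workcell import r
def cam(n):
    c=r.camera_info(n); return c["K"],np.array(c["eye"]),R.from_rotvec(c["orientation"]).as_matrix()
def lm(n,q,pmin=0.3):
    K,e,M=cam(n); return [(round(float(d["p"]),2),np.round(e+M@np.array(d["centre"]),4)) for d in r.landmark_of(n,q) if d["p"]>=pmin]
def ray(n,u,v,z):
    K,e,M=cam(n); d=M@np.linalg.solve(K,[u,v,1]); return e+d*(z-e[2])/d[2]
def proj(n,P):
    K,e,M=cam(n); p=K@(M.T@(np.array(P)-e)); return p[:2]/p[2]
E
python3 - <<'E'
from h import *
for n in ("top","side"):
    r.get_image(n)
    for q in "carrier lever_knob lever_hinge pointer_tip logger logger_head cradle core1 ref1 tin chalkbox calweight marker brush".split():
        print(n,q,*lm(n,q))
print(r.sense()["time"])
E
```

```text
top carrier (0.56, array([ 0.6245, -0.0177, -0.001 ]))
top lever_knob (0.93, array([ 0.5893, -0.3498,  0.2071])) (0.47, array([ 0.4398, -0.186 , -0.0052]))
top lever_hinge (0.82, array([ 0.5267, -0.3438,  0.0976]))
top pointer_tip (0.64, array([ 0.5121, -0.379 ,  0.1714]))
top logger (0.67, array([0.4521, 0.0375, 0.0009]))
top logger_head (0.88, array([0.4128, 0.0522, 0.0184])) (0.35, array([ 0.5896, -0.3485,  0.2088]))
top cradle (0.59, array([ 0.4395, -0.1841, -0.0019])) (0.35, array([0.4028, 0.3108, 0.0041]))
top core1 (0.83, array([ 0.5465,  0.2342, -0.0021])) (0.83, array([0.4032, 0.31  , 0.0013])) (0.74, array([ 0.5348,  0.3781, -0.0022])) (0.52, array([ 0.3255, -0.2872,  0.0051]))
top ref1 (0.86, array([0.5786, 0.0645, 0.0543]))
top tin (0.7, array([ 0.7089, -0.2449,  0.0027]))
top chalkbox (0.87, array([ 0.4824,  0.1598, -0.0023]))
top calweight
top marker (0.6, array([ 0.3205, -0.2881,  0.0029]))
top brush (0.75, array([ 0.7674,  0.2162, -0.0019])) (0.68, array([0.5811, 0.0597, 0.0552]))
side carrier (0.82, array([ 6.241e-01, -1.520e-02,  2.000e-04])) (0.48, array([0.4054, 0
[... 240 characters left out ...]
logger (0.8, array([0.4531, 0.0318, 0.0024]))
side logger_head (0.91, array([0.4144, 0.0481, 0.0161]))
side cradle (0.7, array([ 0.4378, -0.1879,  0.0027])) (0.44, array([ 0.5888, -0.3491,  0.2117]))
side core1 (0.73, array([0.5446, 0.2341, 0.0013])) (0.72, array([0.4045, 0.311 , 0.0044])) (0.63, array([0.5354, 0.3775, 0.0021]))
side ref1 (0.69, array([0.5816, 0.0672, 0.0582]))
side tin (0.72, array([ 0.7044, -0.2462,  0.0028]))
side chalkbox (0.46, array([0.4827, 0.1605, 0.0025]))
side calweight (0.75, array([ 0.7786, -0.0879, -0.0043]))
side marker (0.77, array([ 0.3194, -0.2818, -0.    ]))
side brush (0.89, array([ 0.7743,  0.2196, -0.0011])) (0.39, array([ 0.3194, -0.2812, -0.0006]))
1.6
```

Run:
```python
from h import *
im=r.get_image("top")[:,:,::-1]
cv2.imwrite("pics/t1.png",cv2.resize(im[150:280,360:520],None,fx=5,fy=5,interpolation=cv2.INTER_CUBIC)[:600])
cv2.imwrite("pics/t2.png",cv2.resize(im[130:270,240:400],None,fx=4,fy=4,interpolation=cv2.INTER_CUBIC))
im=r.get_image("side")[:,:,::-1]
cv2.imwrite("pics/s1.png",cv2.resize(im[235:335,280:400],None,fx=6,fy=6,interpolation=cv2.INTER_CUBIC))
```

```text
(no output)
```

View pics/t1.png

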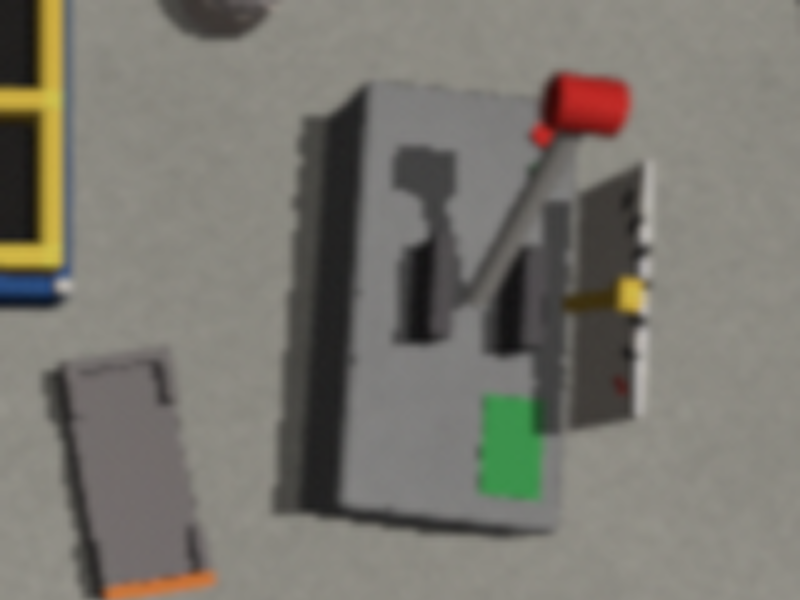

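View pics/t2.png

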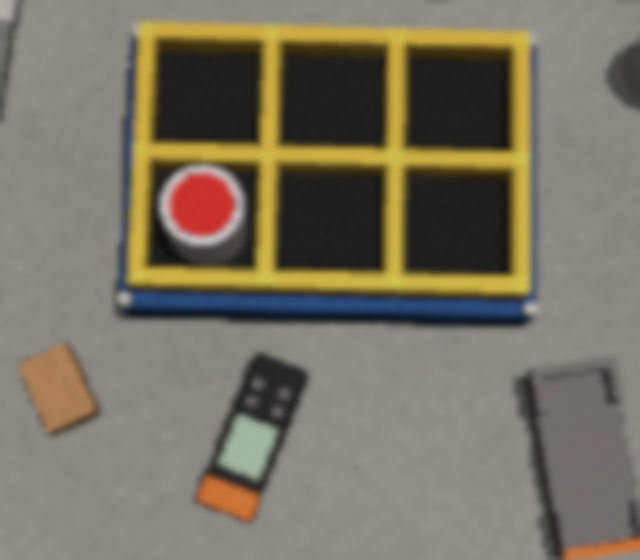

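View pics/s1.png

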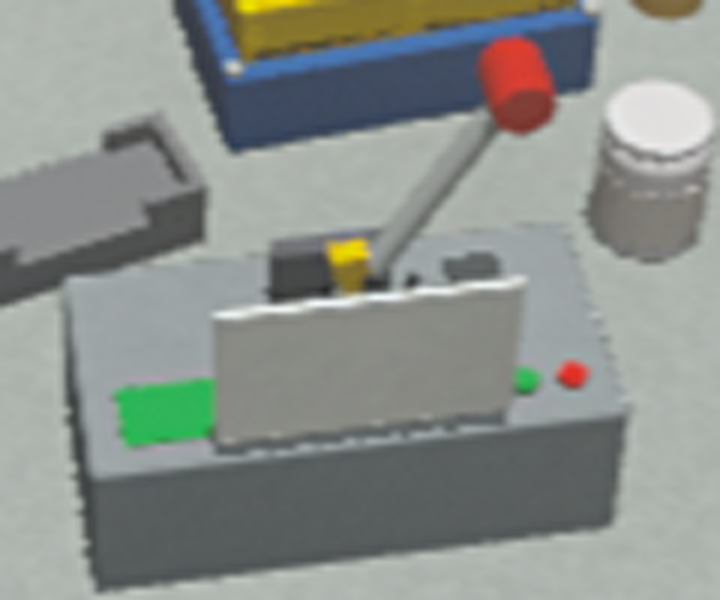

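Run:
```python
from h import *
def t1(u,v,z): return ray("top",360+u/5-.4,150+v/5-.4,z)
def t2(u,v,z): return ray("top",240+u/4-.4,130+v/4-.4,z)
def sh(name,P):
    P=np.array(P); print(name,np.round(P.mean(0),4)); 
    for i in range(len(P)):
        d=P[(i+1)%len(P)]-P[i]; print("   ",np.round(P[i],4),round(np.hypot(*d[:2]),4),round(np.degrees(np.arctan2(d[1],d[0])),1))
sh("box",[t1(*p,.075) for p in [(372,83),(340,508),(555,532)]])
sh("cradle",[t1(*p,.037) for p in [(62,362),(105,598),(215,582),(170,348)]])
sh("carrier",[t2(*p,.082) for p in [(137,23),(537,36),(531,296),(128,285)]])
sh("logger",[t2(*p,.032) for p in [(258,352),(308,372),(252,522),(195,497)]])
```

```text
box [ 0.4886 -0.3189  0.075 ]
    [ 0.6359 -0.3013  0.075 ] 0.2171 173.1
    [ 0.4203 -0.2751  0.075 ] 0.1057 -95.9
    [ 0.4094 -0.3803  0.075 ] 0.2398 19.2
cradle [ 0.44   -0.1839  0.037 ]
    [ 0.4959 -0.146   0.037 ] 0.1215 -170.8
    [ 0.376  -0.1655  0.037 ] 0.0567 -81.5
    [ 0.3844 -0.2216  0.037 ] 0.1209 9.2
    [ 0.5037 -0.2022  0.037 ] 0.0567 97.9
carrier [ 0.6235 -0.0176  0.082 ]
    [0.7113 0.1085 0.082 ] 0.2562 -91.3
    [ 0.7055 -0.1477  0.082 ] 0.1693 177.6
    [ 0.5363 -0.1406  0.082 ] 0.2499 88.9
    [0.541  0.1093 0.082 ] 0.1703 -0.3
logger [0.4527 0.0318 0.032 ]
    [0.5066 0.0297 0.032 ] 0.035 -111.5
    [ 0.4938 -0.0029  0.032 ] 0.1024 160.1
    [0.3975 0.032  0.032 ] 0.0397 67.0
    [0.413  0.0686 0.032 ] 0.1013 -22.6
```

```bash
cat >> h.py <<'E'
def down(yaw): # tool x at world yaw(deg), z down
    c,s=np.cos(np.radians(yaw)),np.sin(np.radians(yaw))
    return np.array([[c,s,0],[s,-c,0],[0,0,-1.]])
def rows(wps,step=0.055,astep=9.5,nmax=10):
    """wps: list of (x,y,z,yaw)"""
    s=r.sense(); p0=np.array(s["ee_pos"]); R0=R.from_rotvec(s["orientation"]).as_matrix()
    yaw=np.degrees(np.arctan2(R0[1,0],R0[0,0]))
    print("t %.2f pos %s yaw %.1f w %.4f F %s"%(s["time"],np.round(p0,4),yaw,s["width"],np.round(s["contact_force"],1)))
    cur=np.array([*p0,yaw]); out=[]
    for w in wps:
        w=np.array(w,float); d=w-cur; d[3]=(d[3]+180)%360-180
        n=max(1,int(np.ceil(max(np.linalg.norm(d[:3])/step,abs(d[3])/astep))))
        for k in range(1,n+1): out.append(cur+d*k/n)
        cur=cur+d
    print(len(out),"rows")
    for o in out[:nmax]:
        sh=R0.T@(o[:3]-p0)*100; rv=np.degrees(R.from_matrix(R0.T@down(o[3])).as_rotvec())
        print([round(float(v),2) for v in sh]+[round(float(v),1) for v in rv])
E
python3 - <<'E'
from h import *
rows([(.36,.40,.33,74),(.45,.2,.36,78),(.5,-.05,.36,80)],nmax=20)
rows([(.36,.40,.33,74),(.45,.2,.36,78),(.5,-.05,.36,80)],step=.0624)
E
```

```text
t 1.70 pos [0.1791 0.5464 0.2503] yaw 71.8 w 0.0851 F [-0.1 -0.4  0.2]
15 rows
[-1.65, 4.35, -1.59, -0.0, 0.0, -0.4]
[-3.31, 8.7, -3.19, -0.0, 0.0, -0.9]
[-4.96, 13.05, -4.78, -0.0, 0.0, -1.3]
[-6.62, 17.4, -6.38, -0.0, 0.0, -1.7]
[-8.27, 21.75, -7.97, -0.0, 0.0, -2.2]
[-11.51, 24.71, -8.57, -0.0, 0.0, -3.0]
[-14.75, 27.66, -9.17, -0.0, 0.0, -3.8]
[-17.99, 30.62, -9.77, -0.0, 0.0, -4.6]
[-21.23, 33.58, -10.37, -0.0, 0.0, -5.4]
[-24.47, 36.53, -10.97, -0.0, 0.0, -6.2]
[-28.91, 39.04, -10.97, -0.0, 0.0, -6.6]
[-33.35, 41.55, -10.97, -0.0, 0.0, -7.0]
[-37.79, 44.06, -10.97, -0.0, 0.0, -7.4]
[-42.23, 46.56, -10.97, -0.0, 0.0, -7.8]
[-46.67, 49.07, -10.97, -0.0, 0.0, -8.2]
t 1.70 pos [0.1791 0.5464 0.2503] yaw 71.8 w 0.0851 F [-0.1 -0.4  0.2]
13 rows
[-2.07, 5.44, -1.99, -0.0, 0.0, -0.5]
[-4.14, 10.87, -3.99, -0.0, 0.0, -1.1]
[-6.2, 16.31, -5.98, -0.0, 0.0, -1.6]
[-8.27, 21.75, -7.97, -0.0, 0.0, -2.2]
[-12.32, 25.44, -8.72, -0.0, 0.0, -3.2]
[-16.37, 29.14, -9.47, -0.0, 0.0, -4.2]
[-20.42, 32.84, -10.22, -0.0, 0.0, -5.2]
[-24.47, 36.53, -10.97, -0.0, 0.0, -6.2]
[-28.91, 39.04, -10.97, -0.0, 0.0, -6.6]
[-33.35, 41.55, -10.97, -0.0, 0.0, -7.0]
```

Call:
drive_tool(
  plan=[
    [-8.3,21.8,-8,0,0,-2],
    [-8.3,21.8,-8,0,0,-2],
    [-8.3,21.8,-8,0,0,-2],
    [-8.3,21.8,-8,0,0,-2],
    [-24.5,36.5,-11,0,0,-6],
    [-24.5,36.5,-11,0,0,-6],
    [-24.5,36.5,-11,0,0,-6],
    [-24.5,36.5,-11,0,0,-6],
    [-46.7,49,-11,0,0,-8],
    [-46.7,49,-11,0,0,-8],
  ],
  jaw=0,
)

```text
time: 2.95
ee_pos: [0.4741, 0.0755, 0.3604]
orientation: [2.408, 2.017, 0.0]
contact_force: [1.4, 1.0, 0.6]
width: 0.0429
```

Run:
```python
from h import *
rows([(.5,-.05,.36,80),(.588,-.349,.32,83.5),(.588,-.349,.26,83.5)])
```

```text
t 2.95 pos [0.4741 0.0755 0.3604] yaw 79.9 w 0.0429 F [1.4 1.  0.6]
11 rows
[-3.97, 1.58, 0.01, 0.0, -0.0, -0.0]
[-7.93, 3.17, 0.03, 0.0, -0.0, -0.1]
[-11.9, 4.75, 0.04, 0.0, -0.0, -0.1]
[-16.55, 7.07, 0.71, 0.0, -0.0, -0.7]
[-21.2, 9.38, 1.38, 0.0, -0.0, -1.3]
[-25.84, 11.7, 2.05, 0.0, -0.0, -1.8]
[-30.49, 14.02, 2.71, 0.0, -0.0, -2.4]
[-35.14, 16.33, 3.38, 0.0, -0.0, -3.0]
[-39.79, 18.65, 4.05, 0.0, -0.0, -3.6]
[-39.79, 18.65, 7.05, 0.0, -0.0, -3.6]
```

Call:
drive_tool(
  plan=[
    [-11.9,4.8,0,0,0,0],
    [-11.9,4.8,0,0,0,0],
    [-39.8,18.7,4,0,0,-3.6],
    [-39.8,18.7,4,0,0,-3.6],
    [-39.8,18.7,4,0,0,-3.6],
    [-39.8,18.7,4,0,0,-3.6],
    [-39.8,18.7,4,0,0,-3.6],
    [-39.8,18.7,10,0,0,-3.6],
    [-39.8,18.7,10,0,0,-3.6],
  ],
)

```text
time: 4.08
ee_pos: [0.5864, -0.347, 0.2567]
orientation: [-2.34, -2.086, 0.004]
contact_force: [-0.0, 0.7, 0.2]
width: 0.0428
```

Run:
```python
from h import *
im=r.get_image("side")[:,:,::-1]
cv2.imwrite("pics/s2.png",cv2.resize(im[180:330,280:430],None,fx=4,fy=4,interpolation=cv2.INTER_CUBIC))
for n in ("top","side"):
    r.get_image(n)
    for q in ("lever_knob",): print(n,q,*lm(n,q))
rows([(.588,-.349,.21,83.5)])
```

```text
top lever_knob (0.55, array([ 0.591 , -0.3489,  0.21  ])) (0.53, array([ 0.5441,  0.2303, -0.0023]))
side lever_knob (0.67, array([ 0.589 , -0.3494,  0.2078]))
t 4.33 pos [ 0.5884 -0.3471  0.2628] yaw 83.5 w 0.0428 F [0.1 0.4 0.2]
1 rows
[-0.19, -0.04, 5.28, 0.1, 0.1, -0.0]
```

View pics/s2.png

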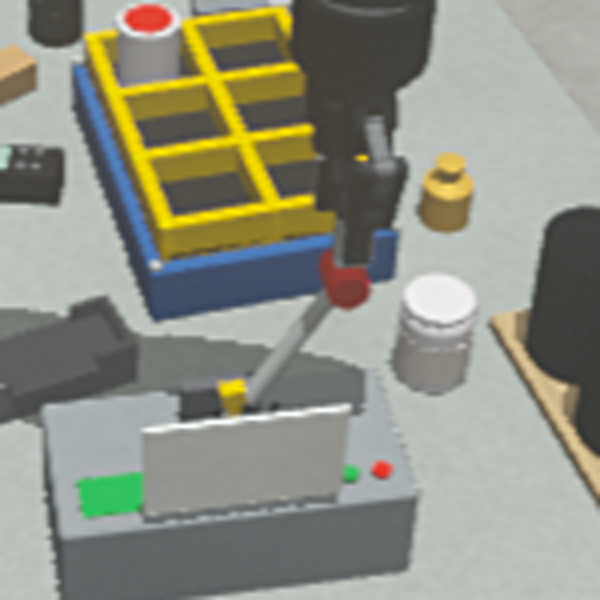

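Call:
drive_tool(
  plan=[
    [-0.2,0,2.7,0,0,0],
    [-0.2,0,5.2,0,0,0],
    [-0.2,0,5.2,0,0,0],
    [-0.2,0,5.2,0,0,0],
  ],
)

```text
time: 4.82
ee_pos: [0.5882, -0.3496, 0.2103]
orientation: [2.343, 2.09, 0.001]
contact_force: [-0.3, 0.7, 1.0]
width: 0.0425
```

Call:
drive_tool(
  plan=[
    [0,0,0,0,0,0],
    [0,0,0,0,0,0],
    [0,0,0,0,0,0],
    [0,0,0,0,0,0],
    [0,0,0,0,0,0],
  ],
  jaw=1,
  grip_force=25,
)

```text
time: 5.45
ee_pos: [0.589, -0.3481, 0.2101]
orientation: [2.342, 2.092, 0.005]
contact_force: [3.4, 9.8, 7.1]
width: 0.0297
```

```bash
cat > lev.py <<'E'
from h import *
import sys
H=np.array([.5228,-.341,.095]); Y=np.radians(-6.5); u=np.array([np.cos(Y),np.sin(Y),0])
def knob(a): return H+.130*(np.sin(a-.75)*u+np.cos(a-.75)*np.array([0,0,1]))
def ang(p): 
    d=np.array(p)-H; return .75+np.arctan2(d@u,d[2]), np.hypot(d@u,d[2])
E
python3 - <<'E'
from lev import *
s=r.sense(); print(ang(s["ee_pos"]))
rows([(*knob(a),83.5) for a in np.arange(1.2,-.06,-.15)],step=1)
E
```

```text
(np.float64(1.2742184515900226), np.float64(0.1329345455448679))
t 5.45 pos [ 0.589  -0.3481  0.2101] yaw 83.5 w 0.0297 F [3.4 9.8 7.1]
9 rows
[-0.05, -1.0, -0.2, 0.2, -0.1, 0.0]
[-0.04, -2.81, -0.92, 0.2, -0.1, 0.0]
[-0.04, -4.71, -1.36, 0.2, -0.1, 0.0]
[-0.04, -6.65, -1.51, 0.2, -0.1, 0.0]
[-0.04, -8.59, -1.37, 0.2, -0.1, 0.0]
[-0.04, -10.49, -0.94, 0.2, -0.1, 0.0]
[-0.04, -12.31, -0.23, 0.2, -0.1, 0.0]
[-0.04, -14.0, 0.74, 0.2, -0.1, 0.0]
[-0.04, -15.52, 1.95, 0.2, -0.1, 0.0]
```

Call:
drive_tool(
  plan=[
    [0.1,-1,-0.2,0,0,0],
    [0.1,-2.8,-0.9,0,0,0],
    [0.1,-4.7,-1.4,0,0,0],
    [0.1,-6.6,-1.5,0,0,0],
    [0.1,-8.6,-1.4,0,0,0],
    [0.1,-10.5,-0.9,0,0,0],
    [0.1,-12.3,-0.2,0,0,0],
    [0.1,-14,0.7,0,0,0],
    [0.1,-15,1.5,0,0,0],
  ],
)

```text
time: 6.58
ee_pos: [0.439, -0.3309, 0.1945]
orientation: [2.343, 2.09, 0.002]
contact_force: [0.8, 5.5, 6.4]
width: 0.0296
```

Run:
```python
from lev import *
s=r.sense(); print(ang(s["ee_pos"]))
rows([(*knob(a),83.5) for a in [0,-.03,-.05]],step=1)
```

```text
(np.float64(0.046340788459377835), np.float64(0.1304754875807351))
t 6.58 pos [ 0.439  -0.3309  0.1945] yaw 83.5 w 0.0296 F [0.8 5.5 6.4]
3 rows
[-0.06, -0.42, 0.44, 0.1, 0.0, -0.0]
[-0.06, -0.7, 0.71, 0.1, 0.0, -0.0]
[-0.06, -0.89, 0.89, 0.1, 0.0, -0.0]
```

Call:
drive_tool(
  plan=[
    [0,-0.4,0.4,0,0,0],
    [0,-0.7,0.7,0,0,0],
    [0,-0.9,0.9,0,0,0],
    [0,-0.9,0.9,0,0,0],
    [0,-0.9,0.9,0,0,0],
  ],
)

```text
time: 7.2
ee_pos: [0.4299, -0.3298, 0.1854]
orientation: [-2.344, -2.091, -0.001]
contact_force: [-4.9, 6.3, 6.7]
width: 0.0296
```

Run:
```python
from lev import *
s=r.sense(); print(ang(s["ee_pos"]),s["contact_force"])
```

```text
(np.float64(-0.05276678926909584), np.float64(0.1301258366743979)) [-4.88576623  6.31649283  6.70709136]
```

Run:
```python
from lev import *
im=r.get_image("side")[:,:,::-1]
cv2.imwrite("pics/s3.png",cv2.resize(im[200:330,260:410],None,fx=4,fy=4,interpolation=cv2.INTER_CUBIC))
r.get_image("top")
for n in ("top","side"):
    for x in lm(n,"lever_knob"): print(n,x,ang(x[1]))
    for x in lm(n,"pointer_tip"): print(n,x,ang(x[1]))
    for x in lm(n,"lever_hinge"): print(n,x)
for a in (0,-.05): print(proj("side",knob(a)),proj("top",knob(a)))
print(r.sense()["contact_force"])
```

```text
top (0.66, array([ 0.4384, -0.3313,  0.1943])) (np.float64(0.04229605398578129), np.float64(0.13068256602093753))
top (0.4, array([0.4121, 0.0535, 0.0163])) (np.float64(-1.291539098412489), np.float64(0.17352062401049886))
top (0.6, array([ 0.5121, -0.3824,  0.1704])) (np.float64(0.6713218231950682), np.float64(0.07563397608340933))
top (0.62, array([ 0.5271, -0.3427,  0.0966]))
side (0.73, array([ 0.4385, -0.334 ,  0.1939])) (np.float64(0.04266272881909339), np.float64(0.1301153415682751))
side (0.53, array([ 0.5099, -0.3826,  0.1677])) (np.float64(0.6389345572066765), np.float64(0.07315071290001209))
side (0.9, array([ 0.5211, -0.3373,  0.0971]))
[299.57601126 261.88865914] [469.64370517 242.33196256]
[297.61845277 263.53547824] [468.65548347 244.61616952]
[-4.32333235  7.20648154  7.07867308]
```

View pics/s3.png

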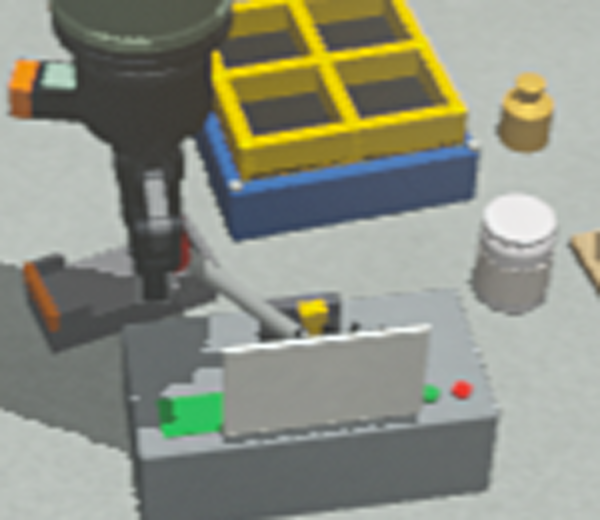

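Call:
drive_tool(
  plan=[
    [0,0,0,0,0,0],
    [0,0,0,0,0,0],
    [0,0,-3,0,0,0],
    [0,0.9,-6,0,0,0],
    [0,0.9,-6,0,0,0],
  ],
  jaw=0,
)

```text
time: 8.22
ee_pos: [0.4398, -0.3318, 0.2462]
orientation: [2.342, 2.089, 0.001]
contact_force: [-1.2, 0.2, -0.6]
width: 0.0427
```

Call:
drive_tool(
  plan=[
    [0,0,0,0,0,0],
    [0,0,0,0,0,0],
    [0,0,0,0,0,0],
    [0,0,0,0,0,0],
  ],
  jaw=1,
)

```text
time: 8.72
ee_pos: [0.4387, -0.3314, 0.2441]
orientation: [-2.345, -2.091, 0.0]
contact_force: [-0.8, -0.2, -0.3]
width: -0.0004
```

Run:
```python
from lev import *
r.get_image("side");r.get_image("top")
for n in ("top","side"):
    for x in lm(n,"lever_knob"): print(n,x,ang(x[1]))
rows([(.439,-.332,.228,83.5)])
```

```text
top (0.5, array([ 0.4375, -0.3314,  0.1943])) (np.float64(0.037184939139106366), np.float64(0.1312582419855508))
side (0.84, array([ 0.4395, -0.3313,  0.1942])) (np.float64(0.04818885178071408), np.float64(0.12989833259569342))
side (0.72, array([ 0.5223, -0.3405,  0.0954])) (np.float64(-0.19491803690932863), np.float64(0.0006828160539896715))
t 8.93 pos [ 0.4387 -0.3314  0.2443] yaw 83.4 w 0.0000 F [ 0.1 -1.1  0.6]
1 rows
[-0.06, 0.03, 1.63, -0.0, 0.0, -0.1]
```

Call:
drive_tool(
  plan=[
    [0,0,1.2,0,0,0],
    [0,-0.1,1.7,0,0,0],
    [0,-0.2,2,0,0,0],
    [0,-0.2,2,0,0,0],
  ],
)

```text
time: 9.43
ee_pos: [0.4363, -0.3311, 0.2242]
orientation: [-2.345, -2.09, 0.001]
contact_force: [0.3, -0.6, 0.8]
width: -0.0003
```

Call:
drive_tool(
  plan=[
    [0,-0.1,0.2,0,0,0],
    [0,-0.2,0.4,0,0,0],
    [0,-0.2,0.4,0,0,0],
  ],
)

```text
time: 9.8
ee_pos: [0.4343, -0.331, 0.2215]
orientation: [2.345, 2.09, -0.001]
contact_force: [-10.3, 4.9, 28.4]
width: 0.0002
```

Call:
drive_tool(
  plan=[
    [0,0,-1,0,0,0],
    [0,0,-6,0,0,0],
    [0,0,-12,0,0,0],
    [0,0,-12,0,0,0],
  ],
  jaw=-1,
)

```text
time: 10.3
ee_pos: [0.4356, -0.3315, 0.3441]
orientation: [2.34, 2.086, 0.002]
contact_force: [-0.8, -0.7, -1.6]
width: 0.0723
```

Run:
```python
from lev import *
r.get_image("side");r.get_image("top")
for n in ("top","side"):
    for q in ("lever_knob","core1","logger","logger_head"):
      for x in lm(n,q): print(n,q,x,ang(x[1]) if q=="lever_knob" else "")
```

```text
top lever_knob (0.84, array([ 0.4355, -0.3315,  0.1924])) (np.float64(0.01631060801675921), np.float64(0.13114153851190777))
top core1 (0.85, array([5.344e-01, 3.792e-01, 4.000e-04])) 
top core1 (0.84, array([ 0.5463,  0.2346, -0.0016])) 
top core1 (0.62, array([0.4029, 0.3094, 0.0017])) 
top logger (0.97, array([0.4537, 0.0344, 0.0012])) 
top logger_head (0.74, array([0.4105, 0.0539, 0.0183])) 
side lever_knob (0.53, array([ 0.437 , -0.3346,  0.1908])) (np.float64(0.018611392180017505), np.float64(0.12872059215951928))
side core1 (0.73, array([0.4037, 0.309 , 0.0052])) 
side core1 (0.45, array([0.547 , 0.2325, 0.0008])) 
side core1 (0.42, array([0.5315, 0.3747, 0.0023])) 
side logger (0.63, array([ 0.5087, -0.383 ,  0.1703])) 
side logger (0.6, array([0.4521, 0.0316, 0.0025])) 
side logger_head (0.88, array([0.4137, 0.0497, 0.0196]))
```

```bash
cat > fit.py <<'E'
from lev import *
from scipy.optimize import minimize
import itertools
def fitbox(q,L,W,z0,z1,x0,cams=("top","side"),shape="box"):
    S=4; ms={}
    for n in cams:
        d=r.silhouettes(n,q)
        best=None
        for c in d:
            v,u=np.nonzero(c["mask"])
            if len(u)<20: continue
            e=np.linalg.norm(np.array([u.mean(),v.mean()])-proj(n,(x0[0],x0[1],(z0+z1)/2)))
            if e<15 and (best is None or c["p"]>best["p"]): best=c
        if best is not None: ms[n]=best["mask"]
    def cost(x,info=False):
        t=0;o=[]
        a=np.radians(x[2]*100) ; c,s=np.cos(a),np.sin(a)
        for n,m in ms.items():
            if shape=="box": pts=[(i*L/2,j*W/2,z) for i,j,z in itertools.product((-1,1),(-1,1),(z0,z1))]
            else: pts=[(L/2*np.cos(t),L/2*np.sin(t),z) for t in np.linspace(0,6.28,24) for z in (z0,z1)]
            P=np.array([proj(n,(x[0]+c*i-s*j,x[1]+s*i+c*j,z)) for i,j,z in pts])
            v,u=np.nonzero(m); lo=np.array([min(u.min(),P[:,0].min()),min(v.min(),P[:,1].min())]).astype(int)-3
            hi=np.array([max(u.max(),P[:,0].max()),max(v.max(),P[:,1].max())]).astype(int)+4
            M=cv2.resize(m[lo[1]:hi[1],lo[0]:hi[0]].astype(np.uint8),None,fx=S,fy=S,interpolation=cv2.INTER_NEAREST)
            A=np.zeros_like(M); cv2.fillConvexPoly(A,cv2.convexHull(np.round(((P-lo+.5)*S-.5)*16).astype(np.int32)),1,shift=4)
            iou=(A&M).sum()/(A|M).sum(); o.append((n,round(float(iou),3))); t-=iou
        return o if info else t
    sim=np.array([x0,x0]+[x0]*2,float); sim[:,2]/=100
    sim[1,0]+=.006; sim[2,1]+=.006; sim[3,2]+=.08
    res=minimize(cost,sim[0],method="Nelder-Mead",options=dict(initial_simplex=sim,maxiter=150,xatol=1e-4))
    print(q,np.round(res.x*[1,1,100],4),cost(res.x,True)); return res.x*[1,1,100]
E
python3 - <<'E'
from fit import *
r.get_image("side");r.get_image("top")
for cams in (("top",),("top","side")):
    fitbox("logger",.104,.038,0,.032,(.4527,.0325,-21.5),cams)
    fitbox("cradle",.124,.056,0,.037,(.440,-.184,8.8),cams)
    fitbox("carrier",.27,.19,0,.05,(.624,-.017,88.8),cams)
for x in ((.5455,.2342),(.4035,.3095),(.5348,.378)): fitbox("core1",.05,.05,0,.064,(*x,0),shape="c")
E
```

```text
logger [  0.4527   0.0332 -20.2778] [('top', 0.909)]
cradle [ 0.4396 -0.1831  9.9615] [('top', 0.922)]
carrier [ 6.26700e-01 -1.53000e-02  8.89253e+01] [('top', 0.933)]
logger [  0.4527   0.0338 -20.3589] [('top', 0.907), ('side', 0.854)]
cradle [ 0.4396 -0.183   9.5027] [('top', 0.922), ('side', 0.635)]
carrier [ 6.27800e-01 -1.51000e-02  8.89163e+01] [('top', 0.929), ('side', 0.849)]Traceback (most recent call last):
  File "<stdin>", line 7, in <module>
  File "fit.py", line 30, in fitbox
    res=minimize(cost,sim[0],method="Nelder-Mead",options=dict(initial_simplex=sim,maxiter=150,xatol=1e-4))
    res = _minimize_neldermead(fun, x0, args, callback, bounds=bounds,
                               **options)
    fsim[j] = func(sim[j])
              ~~~~^^^^^^^^
    fx = function(np.copy(x), *(wrapper_args + args))
  File "fit.py", line 21, in cost
    P=np.array([proj(n,(x[0]+c*i-s*j,x[1]+s*i+c*j,z)) for i,j,z in pts])
                ~~~~^^^^^^^^^^^^^^^^^^^^^^^^^^^^^^^^^
  File "h.py", line 11, in proj
    K,e,M=cam(n); p=K@(M.T@(np.array(P)-e)); return p[:2]/p[2]
          ~~~^^^
  File "h.py", line 5, in cam
    c=r.camera_info(n); return c["K"],np.array(c["eye"]),R.from_rotvec(c["orientation"]).as_matrix()
ValueError: time passes only in moves, steps and waits
```

```bash
python3 - <<'E'
import re
s=open('h.py').read()
s=s.replace("def cam(n):\n","_c={}\ndef cam(n):\n    if n not in _c: _c[n]=_cam(n)\n    return _c[n]\ndef _cam(n):\n")
open('h.py','w').write(s)
E
python3 - <<'E'
from fit import *
rows([(.4527,.0333,.2,69.2),(.4527,.0333,.08,69.2),(.4527,.0333,.022,69.2)],step=.5,astep=50)
E
```

```text
t 11.45 pos [ 0.4348 -0.3309  0.3404] yaw 83.5 w 0.0854 F [-0.8  0.3 -0. ]
3 rows
[36.39, -2.38, 14.03, 0.0, 0.0, 14.3]
[36.39, -2.38, 26.03, 0.0, 0.0, 14.3]
[36.39, -2.38, 31.83, 0.0, 0.0, 14.3]
```

Call:
drive_tool(
  plan=[
    [36.4,-2.4,14,0,0,14.3],
    [36.4,-2.4,14,0,0,14.3],
    [36.4,-2.4,14,0,0,14.3],
    [36.4,-2.4,14,0,0,14.3],
    [36.4,-2.4,14,0,0,14.3],
    [36.4,-2.4,14,0,0,14.3],
    [36.4,-2.4,14,0,0,14.3],
    [36.4,-2.4,22,0,0,14.3],
    [36.4,-2.4,22,0,0,14.3],
  ],
)

```text
time: 12.58
ee_pos: [0.4517, 0.0329, 0.1181]
orientation: [-2.586, -1.782, 0.004]
contact_force: [0.9, -0.3, 0.3]
width: 0.0854
```

Run:
```python
from fit import *
r.get_image("side")
for q in ("logger","logger_head"):
  for x in lm("side",q): print(x)
rows([(.4527,.0333,.06,69.2),(.4527,.0333,.022,69.2)],step=.5,astep=50)
```

```text
(0.7, array([0.4504, 0.0335, 0.0024]))
(0.56, array([ 0.7033, -0.2453,  0.0017]))
(0.95, array([0.4141, 0.0469, 0.0165]))
(0.39, array([0.5821, 0.0666, 0.0578]))
t 12.72 pos [0.4524 0.0328 0.1202] yaw 69.1 w 0.0854 F [-0.2 -0.4 -0.1]
2 rows
[0.06, 0.01, 6.02, -0.0, 0.0, -0.1]
[0.06, 0.01, 9.82, -0.0, 0.0, -0.1]
```

Call:
drive_tool(
  plan=[
    [0,0,6,0,0,0],
    [0,0,9.5,0,0,0],
    [0,0,9.8,0,0,0],
    [0,0,9.8,0,0,0],
  ],
)

```text
time: 13.22
ee_pos: [0.4532, 0.0333, 0.0239]
orientation: [2.586, 1.782, 0.002]
contact_force: [-0.3, -0.1, -0.5]
width: 0.0856
```

Call:
drive_tool(
  plan=[
    [0,0,0,0,0,0],
    [0,0,0,0,0,0],
    [0,0,0,0,0,0],
    [0,0,0,0,0,0],
    [0,0,0,0,0,0],
    [0,0,-2,0,0,0],
    [0,0,-8,0,0,0],
    [0,0,-10,0,0,0],
    [0,0,-10,0,0,0],
  ],
  jaw=1,
  grip_force=35,
)

```text
time: 14.35
ee_pos: [0.453, 0.0335, 0.1235]
orientation: [2.586, 1.782, 0.003]
contact_force: [-0.3, -1.0, -1.7]
width: 0.0376
```

Run:
```python
from fit import *
im=r.get_image("side")[:,:,::-1]
cv2.imwrite("pics/s4.png",cv2.resize(im[150:300,210:360],None,fx=4,fy=4,interpolation=cv2.INTER_CUBIC))
im=r.get_image("top")[:,:,::-1]
cv2.imwrite("pics/t4.png",cv2.resize(im[180:280,260:410],None,fx=4,fy=4,interpolation=cv2.INTER_CUBIC))
s=r.sense(); p=np.array(s["ee_pos"]); M=R.from_rotvec(s["orientation"]).as_matrix()
for n in ("side","top"):
 for q in ("logger","logger_head"):
  for x in lm(n,q): print(n,q,x,"tool mm:",np.round(M.T@(x[1]-p)*1000,1))
rows([(.4397,-.1838,.15,99.2),(.4397,-.1838,.09,99.2)],step=.5,astep=50)
```

```text
side logger (0.7, array([0.4521, 0.0351, 0.1016])) tool mm: [ 1.5 -0.8 20.2]
side logger (0.68, array([ 0.7058, -0.245 ,  0.    ])) tool mm: [-169.9  336.   121.7]
side logger_head (0.56, array([0.4101, 0.0481, 0.1169])) tool mm: [ -1.3 -44.7   4.9]
t 14.65 pos [0.4521 0.0334 0.1216] yaw 69.1 w 0.0375 F [ 0.2  0.9 -2.2]
2 rows
[-20.74, 6.57, -2.84, -0.1, 0.0, -30.1]
[-20.74, 6.57, 3.16, -0.1, 0.0, -30.1]
```

View pics/s4.png

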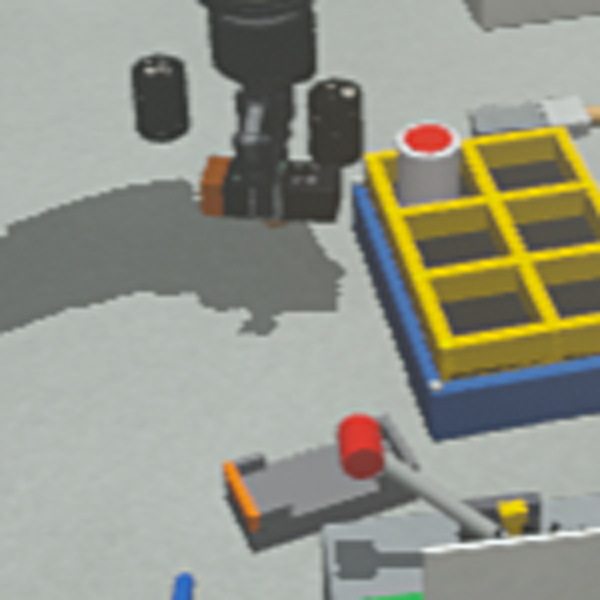

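View pics/t4.png

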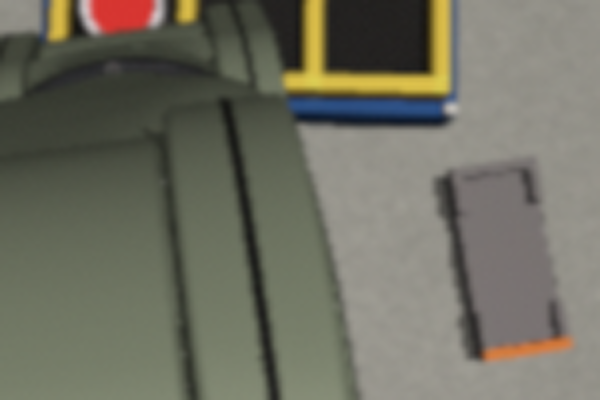

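Call:
drive_tool(
  plan=[
    [-20.7,6.6,-2.8,0,0,-30],
    [-20.7,6.6,-2.8,0,0,-30],
    [-20.7,6.6,-2.8,0,0,-30],
    [-20.7,6.6,-2.8,0,0,-30],
    [-20.7,6.6,-2.8,0,0,-30],
    [-20.7,6.6,3.2,0,0,-30],
    [-20.7,6.6,3.2,0,0,-30],
    [-20.7,6.6,3.2,0,0,-30],
  ],
)

```text
time: 15.65
ee_pos: [0.4408, -0.183, 0.0916]
orientation: [2.036, 2.392, -0.0]
contact_force: [0.4, -0.3, -1.1]
width: 0.0376
```

Run:
```python
from fit import *
im=r.get_image("side")[:,:,::-1]
cv2.imwrite("pics/s5.png",cv2.resize(im[200:320,240:390],None,fx=4,fy=4,interpolation=cv2.INTER_CUBIC))
s=r.sense(); p=np.array(s["ee_pos"]); M=R.from_rotvec(s["orientation"]).as_matrix()
for q in ("logger","logger_head"):
  for x in lm("side",q): print(q,x,"tool mm:",np.round(M.T@(x[1]-p)*1000,1))
for q in ("cradle",):
  for x in lm("side",q): print(q,x)
rows([(.4402,-.1837,.06,99.2),(.4402,-.1837,.0485,99.2)],step=.5,astep=50)
```

```text
logger (0.58, array([ 0.4384, -0.1842,  0.0713])) tool mm: [-0.4 -2.8 20.7]
logger_head (0.79, array([ 0.3988, -0.188 ,  0.0843])) tool mm: [  2.1 -42.5   7.7]
cradle (0.86, array([ 0.4379, -0.1888,  0.0023]))
t 15.85 pos [ 0.441  -0.1837  0.0918] yaw 99.1 w 0.0373 F [ 0.7  0.4 -0.8]
2 rows
[0.01, -0.08, 3.18, 0.1, 0.1, -0.1]
[0.02, -0.08, 4.33, 0.1, 0.1, -0.1]
```

View pics/s5.png

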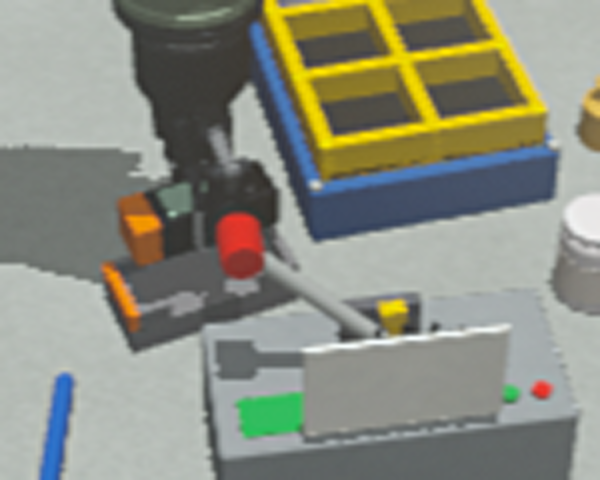

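Run:
```python
from fit import *
a=np.radians(9.2);c,s=np.cos(a),np.sin(a)
for i,j in ((-62,28),(-62,-28),(62,28),(62,-28)):
    P=(.4397+(c*i-s*j)/1000,-.1838+(s*i+c*j)/1000,.037)
    print(i,j,proj("side",P),(proj("side",P)-[240,200])*4)
print(ray("side",266.2,267,.037),ray("side",273.7,281,.037))
```

```text
-62 28 [265.22068304 266.01348808] [100.88273216 264.05395231]
-62 -28 [272.18992025 279.52349314] [128.75968098 318.09397255]
62 28 [306.50977572 253.29401813] [266.03910287 213.1760725 ]
62 -28 [314.59466117 265.9327853 ] [298.37864467 263.73114118]
[ 0.37594183 -0.17057535  0.037     ] [ 0.38583383 -0.22769803  0.037     ]
```

Call:
drive_tool(
  plan=[
    [-0.2,-0.1,2,0,0,0],
    [-0.2,-0.1,3,0,0,0],
    [-0.2,-0.1,3,0,0,0],
  ],
)

```text
time: 16.23
ee_pos: [0.4397, -0.1855, 0.0604]
orientation: [-2.037, -2.391, 0.0]
contact_force: [1.1, -0.6, -1.3]
width: 0.0372
```

Call:
drive_tool(
  plan=[
    [0,0,0.5,0,0,0],
    [0,0,1,0,0,0],
    [0,0,1,0,0,0],
  ],
)

```text
time: 16.6
ee_pos: [0.4397, -0.1856, 0.0501]
orientation: [-2.037, -2.391, 0.0]
contact_force: [0.3, -0.3, -0.8]
width: 0.0372
```

Run:
```python
from fit import *
im=r.get_image("side")[:,:,::-1]
cv2.imwrite("pics/s6.png",cv2.resize(im[220:300,250:350],None,fx=6,fy=6,interpolation=cv2.INTER_CUBIC))
rows([])
```

```text
t 16.65 pos [ 0.4397 -0.1856  0.0503] yaw 99.1 w 0.0378 F [-1.   0.3 -0.6]
0 rows
```

View pics/s6.png

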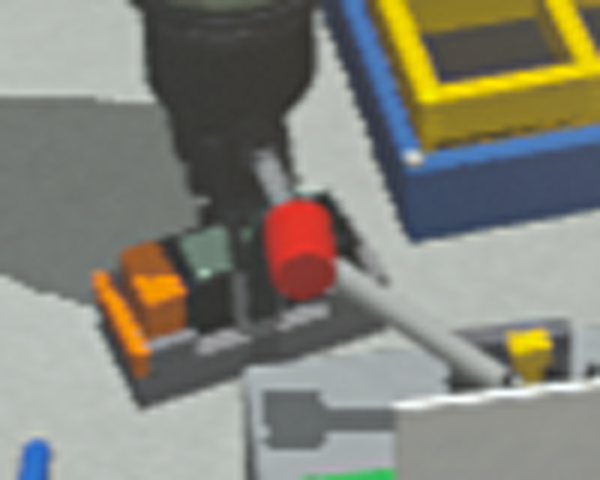

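Call:
drive_tool(
  plan=[
    [0,0,0.1,0,0,0],
    [0,0,0.1,0,0,0],
  ],
)

```text
time: 16.9
ee_pos: [0.4398, -0.1857, 0.0494]
orientation: [2.037, 2.391, -0.0]
contact_force: [-0.0, -0.2, -1.6]
width: 0.0375
```

Call:
drive_tool(
  plan=[
    [0,0,0,0,0,0],
    [0,0,0,0,0,0],
    [0,0,0,0,0,0],
    [0,0,-3,0,0,0],
    [0,0,-9,0,0,0],
    [5,0,-15,0,0,0],
    [11,0,-20,0,0,0],
    [17,0,-20,0,0,0],
    [22,0,-20,0,0,0],
  ],
  jaw=-0.3,
)

```text
time: 18.02
ee_pos: [0.4062, 0.0231, 0.2495]
orientation: [2.037, 2.389, 0.002]
contact_force: [1.6, 0.6, -0.5]
width: 0.0554
```

Run:
```python
from fit import *
im=r.get_image("side")[:,:,::-1]
cv2.imwrite("pics/s7.png",cv2.resize(im[220:300,250:350],None,fx=6,fy=6,interpolation=cv2.INTER_CUBIC))
im=r.get_image("top")[:,:,::-1]
cv2.imwrite("pics/t7.png",im)
for n in ("side","top"):
 for q in ("logger","logger_head","core1"):
  for x in lm(n,q): print(n,q,x)
rows([])
```

```text
side logger (0.75, array([ 0.4414, -0.1867,  0.0261]))
side logger_head (0.75, array([ 0.3975, -0.1922,  0.0439]))
side logger_head (0.44, array([0.5839, 0.0655, 0.0585]))
side core1 (0.84, array([0.4054, 0.3112, 0.0053]))
side core1 (0.77, array([ 0.5454,  0.2298, -0.0014]))
side core1 (0.48, array([ 0.5344,  0.3752, -0.0024]))
top logger (0.95, array([ 0.4386, -0.1852,  0.0244]))
top logger (0.37, array([ 0.5254, -0.3431,  0.097 ]))
top logger_head (0.73, array([ 0.3973, -0.1915,  0.0429]))
top logger_head (0.61, array([0.5786, 0.0629, 0.0579]))
top logger_head (0.6, array([ 0.4361, -0.3296,  0.189 ]))
top core1 (0.84, array([0.5336, 0.3775, 0.001 ]))
top core1 (0.61, array([0.4038, 0.3112, 0.0024]))
top core1 (0.6, array([0.5429, 0.2326, 0.002 ]))
t 18.43 pos [0.4065 0.0203 0.2483] yaw 99.0 w 0.0555 F [-0.4  0.8  0.2]
0 rows
```

View pics/s7.png

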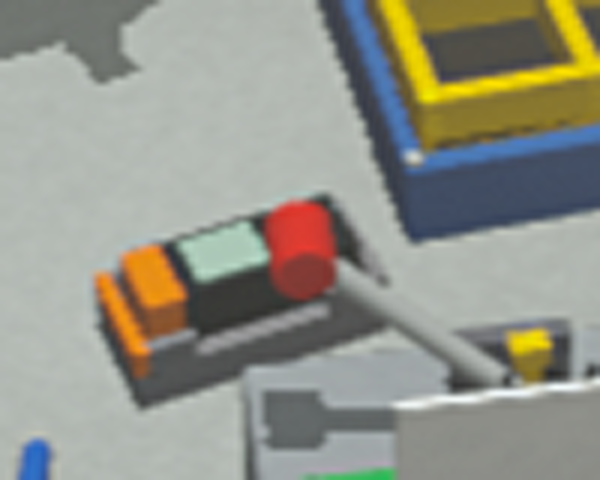

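View pics/t7.png

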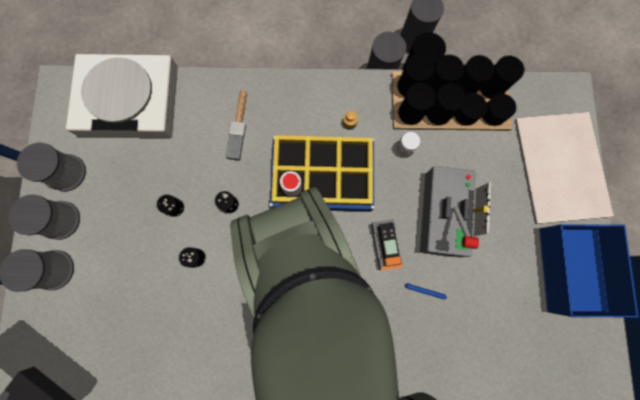

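Run:
```python
from fit import *
rows([(.5445,.2335,.16,89),(.5445,.2335,.049,89)],step=.5,astep=50)
```

```text
t 18.43 pos [0.4065 0.0203 0.2483] yaw 99.0 w 0.0555 F [-0.4  0.8  0.2]
2 rows
[18.89, 16.97, 8.82, -0.0, 0.0, 10.0]
[18.89, 16.98, 19.92, -0.0, 0.0, 10.0]
```

Call:
drive_tool(
  plan=[
    [18.9,17,4,0,0,10],
    [18.9,17,4,0,0,10],
    [18.9,17,4,0,0,10],
    [18.9,17,4,0,0,10],
    [18.9,17,4,0,0,10],
    [18.9,17,10,0,0,10],
    [18.9,17,10,0,0,10],
    [18.9,17,10,0,0,10],
  ],
  jaw=-1,
)

```text
time: 19.42
ee_pos: [0.545, 0.2345, 0.1503]
orientation: [2.239, 2.203, 0.002]
contact_force: [-0.5, -0.1, -0.1]
width: 0.0852
```

Run:
```python
from fit import *
r.get_image("side")
for x in lm("side","core1"): print(x)
rows([(.5445,.2335,.049,89)],step=.5,astep=50)
```

```text
(0.75, array([ 0.5339,  0.375 , -0.0008]))
(0.57, array([ 0.5466,  0.2276, -0.0017]))
(0.57, array([0.4029, 0.3092, 0.0071]))
t 19.52 pos [0.5451 0.2349 0.1506] yaw 89.1 w 0.0855 F [-0.6  0.1  0.8]
1 rows
[-0.16, -0.08, 10.16, 0.1, -0.1, 0.1]
```

Call:
drive_tool(
  plan=[
    [-0.2,0,5,0,0,0],
    [-0.2,0,9,0,0,0],
    [-0.2,0,10.2,0,0,0],
    [-0.2,0,10.2,0,0,0],
  ],
)

```text
time: 20.02
ee_pos: [0.5447, 0.2333, 0.0476]
orientation: [2.238, 2.204, 0.001]
contact_force: [-0.5, 0.4, 0.2]
width: 0.0854
```

Call:
drive_tool(
  plan=[
    [0,0,0,0,0,0],
    [0,0,0,0,0,0],
    [0,0,0,0,0,0],
    [0,0,0,0,0,0],
    [0,0,-2,0,0,0],
    [0,0,-8,0,0,0],
    [0,0,-14,0,0,0],
    [0,0,-14,0,0,0],
  ],
  jaw=1,
  grip_force=50,
)

```text
time: 21.02
ee_pos: [0.5456, 0.2338, 0.1917]
orientation: [2.236, 2.203, 0.011]
contact_force: [0.0, 0.1, -3.8]
width: 0.0489
```

Run:
```python
from fit import *
im=r.get_image("side")[:,:,::-1]
cv2.imwrite("pics/s8.png",cv2.resize(im[100:250,230:380],None,fx=4,fy=4,interpolation=cv2.INTER_CUBIC))
s=r.sense(); p=np.array(s["ee_pos"]); M=R.from_rotvec(s["orientation"]).as_matrix()
for x in lm("side","core1"): print(x,"tool mm:",np.round(M.T@(x[1]-p)*1000,1))
rows([(.666,.063,.19,89),(.666,.063,.106,89)],step=.5,astep=50)
```

```text
(0.83, array([0.4028, 0.3074, 0.0059])) tool mm: [  71.7 -143.5  182.7]
(0.82, array([ 0.5351,  0.3784, -0.0009])) tool mm: [144.7 -12.3 190. ]
(0.46, array([0.5501, 0.2327, 0.1459])) tool mm: [-0.5  5.3 43.1]
t 21.12 pos [0.5441 0.233  0.1872] yaw 89.1 w 0.0488 F [-0.5  0.2 -3.3]
2 rows
[-16.82, 12.44, -0.27, 0.0, -0.0, 0.1]
[-16.82, 12.44, 8.13, 0.0, -0.0, 0.1]
```

View pics/s8.png

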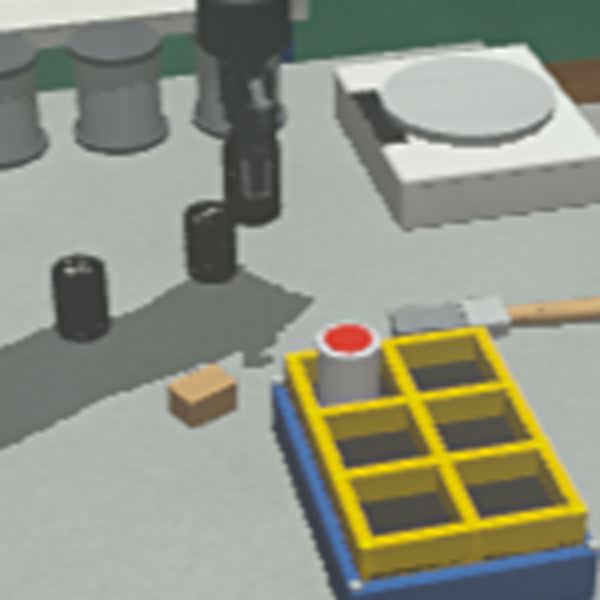

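Call:
drive_tool(
  plan=[
    [-16.8,12.2,-0.5,0,0,0],
    [-16.8,12.2,-0.5,0,0,0],
    [-16.8,12.2,-0.5,0,0,0],
    [-16.8,12.2,-0.5,0,0,0],
    [-16.8,12.2,-0.5,0,0,0],
    [-16.8,12.2,2.5,0,0,0],
    [-16.8,12.2,2.5,0,0,0],
  ],
)

```text
time: 22.0
ee_pos: [0.6621, 0.0643, 0.1593]
orientation: [-2.234, -2.204, 0.006]
contact_force: [0.1, -0.1, -2.0]
width: 0.0489
```

Run:
```python
from fit import *
im=r.get_image("side")[:,:,::-1]
cv2.imwrite("pics/s9.png",cv2.resize(im[120:260,280:400],None,fx=4,fy=4,interpolation=cv2.INTER_CUBIC))
rows([(.665,.063,.106,89)],step=.5,astep=50)
```

```text
t 22.05 pos [0.6629 0.0642 0.1609] yaw 89.2 w 0.0486 F [ 0.4  0.9 -1.9]
1 rows
[-0.12, 0.23, 5.49, -0.1, 0.0, 0.2]
```

View pics/s9.png

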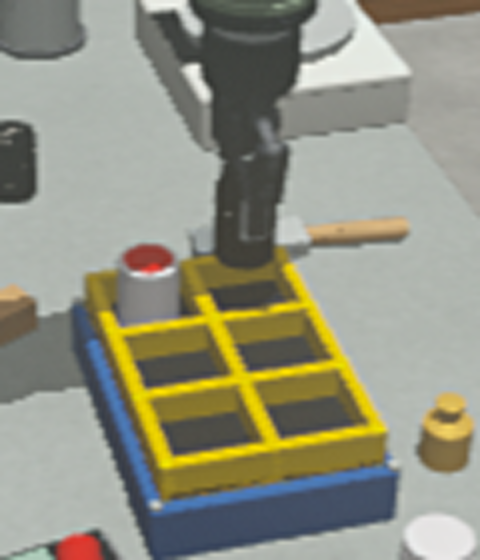

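Call:
drive_tool(
  plan=[
    [-0.1,0.1,2.5,0,0,0],
    [-0.1,0.1,4.5,0,0,0],
    [-0.1,0.1,5.3,0,0,0],
    [-0.1,0.1,5.4,0,0,0],
    [-0.1,0.1,5.5,0,0,0],
  ],
)

```text
time: 22.68
ee_pos: [0.6651, 0.0625, 0.1075]
orientation: [2.237, 2.204, 0.001]
contact_force: [0.2, 0.2, -2.4]
width: 0.0488
```

Call:
drive_tool(
  plan=[
    [0,0,0.2,0,0,0],
    [0,0,0.3,0,0,0],
    [0,0,0.3,0,0,0],
  ],
)

```text
time: 23.05
ee_pos: [0.6648, 0.0623, 0.104]
orientation: [2.238, 2.205, 0.0]
contact_force: [-2.6, -0.2, 3.7]
width: 0.0488
```

Touching the floor. Release and go for the next core (0.534, 0.377).

Call:
drive_tool(
  plan=[
    [0,0,0,0,0,0],
    [0,0,0,0,0,0],
    [0,0,0,0,0,0],
    [0,0,-3,0,0,0],
    [0,0,-9,0,0,0],
    [0,0,-10,0,0,0],
  ],
  jaw=-0.4,
)

```text
time: 23.8
ee_pos: [0.6659, 0.0625, 0.2074]
orientation: [2.236, 2.202, 0.007]
contact_force: [-1.3, -1.0, 0.6]
width: 0.0596
```

Run:
```python
from fit import *
im=r.get_image("side")[:,:,::-1]
cv2.imwrite("pics/s10.png",cv2.resize(im[120:260,230:400],None,fx=4,fy=4,interpolation=cv2.INTER_CUBIC))
for x in lm("side","core1"): print(x)
rows([(.534,.377,.16,89),(.5445,.2335,.049,89)],step=.5,astep=50)
```

```text
(0.81, array([5.381e-01, 3.756e-01, 1.000e-04]))
(0.79, array([0.6657, 0.0614, 0.0583]))
(0.49, array([0.4045, 0.3085, 0.0039]))
t 23.90 pos [0.6651 0.0623 0.2046] yaw 89.1 w 0.0597 F [ 0.4  0.7 -0.8]
2 rows
[31.27, -13.58, 4.44, 0.1, -0.0, 0.1]
[16.93, -12.34, 15.54, 0.1, -0.0, 0.1]
```

View pics/s10.png

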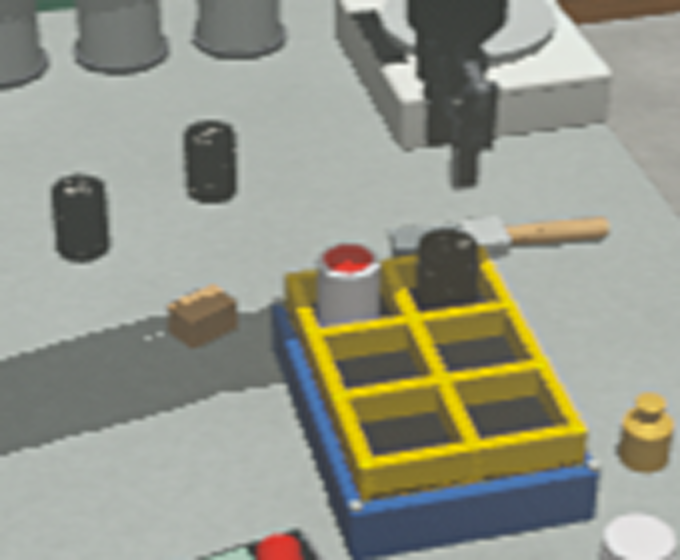

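Call:
drive_tool(
  plan=[
    [31.3,-13.4,0,0,0,0],
    [31.3,-13.4,0,0,0,0],
    [31.3,-13.4,0,0,0,0],
    [31.3,-13.4,0,0,0,0],
    [31.3,-13.4,0,0,0,0],
    [31.3,-13.4,0,0,0,0],
    [31.3,-13.4,5,0,0,0],
    [31.3,-13.4,5,0,0,0],
  ],
  jaw=-1,
)

```text
time: 24.9
ee_pos: [0.5338, 0.3761, 0.1498]
orientation: [-2.237, -2.205, 0.011]
contact_force: [-0.2, -0.3, 0.6]
width: 0.0855
```

Run:
```python
from fit import *
r.get_image("side")
for x in lm("side","core1"): print(x)
rows([(.535,.377,.048,89)],step=.5,astep=50)
```

```text
(0.79, array([0.6648, 0.0614, 0.0563]))
(0.73, array([0.4018, 0.3115, 0.0027]))
(0.5, array([ 0.5384,  0.3769, -0.    ]))
t 25.00 pos [0.5356 0.3769 0.1539] yaw 89.1 w 0.0854 F [ 0.2 -0.1  1.1]
1 rows
[0.02, -0.06, 10.59, -0.0, 0.0, 0.1]
```

Call:
drive_tool(
  plan=[
    [0,0,5,0,0,0],
    [0,0,9,0,0,0],
    [0,0,10.5,0,0,0],
    [0,0,10.5,0,0,0],
  ],
)

```text
time: 25.5
ee_pos: [0.5358, 0.3773, 0.0494]
orientation: [2.238, 2.204, 0.001]
contact_force: [0.0, 0.3, 1.6]
width: 0.0853
```

Call:
drive_tool(
  plan=[
    [0,0,0,0,0,0],
    [0,0,0,0,0,0],
    [0,0,0,0,0,0],
    [0,0,0,0,0,0],
    [0,0,-2,0,0,0],
    [0,0,-8,0,0,0],
    [0,0,-16,0,0,0],
    [0,0,-16,0,0,0],
  ],
  jaw=1,
)

```text
time: 26.5
ee_pos: [0.5361, 0.3779, 0.2141]
orientation: [2.238, 2.204, 0.01]
contact_force: [0.4, 0.1, -2.9]
width: 0.0488
```

Run:
```python
from fit import *
rows([(.663,-.097,.21,89),(.663,-.097,.15,89)],step=.5,astep=50)
```

```text
t 26.50 pos [0.5361 0.3779 0.2141] yaw 89.1 w 0.0488 F [ 0.4  0.1 -2.9]
2 rows
[-47.3, 13.4, 0.29, 0.3, -0.2, 0.1]
[-47.32, 13.37, 6.29, 0.3, -0.2, 0.1]
```

Call:
drive_tool(
  plan=[
    [-47.3,13.3,0,0,0,0],
    [-47.3,13.3,0,0,0,0],
    [-47.3,13.3,0,0,0,0],
    [-47.3,13.3,0,0,0,0],
    [-47.3,13.3,0,0,0,0],
    [-47.3,13.3,0,0,0,0],
    [-47.3,13.3,0,0,0,0],
    [-47.3,13.3,0,0,0,0],
    [-47.3,13.3,5,0,0,0],
    [-47.3,13.3,5,0,0,0],
  ],
)

```text
time: 27.75
ee_pos: [0.6598, -0.0976, 0.1571]
orientation: [-2.235, -2.202, 0.004]
contact_force: [0.3, 0.8, -1.3]
width: 0.0485
```

Run:
```python
from fit import *
im=r.get_image("side")[:,:,::-1]
cv2.imwrite("pics/s11.png",cv2.resize(im[120:290,230:420],None,fx=3,fy=3,interpolation=cv2.INTER_CUBIC))
for x in lm("side","core1"): print(x)
rows([(.663,-.097,.105,89)],step=.5,astep=50)
```

```text
(0.78, array([0.6657, 0.0627, 0.0577]))
(0.74, array([0.4033, 0.3098, 0.0027]))
(0.66, array([ 0.6577, -0.0996,  0.1075]))
(0.59, array([0.5822, 0.0654, 0.0596]))
t 27.85 pos [ 0.6617 -0.0969  0.1606] yaw 89.2 w 0.0489 F [ 0.5  0.6 -1.4]
1 rows
[-0.01, 0.12, 5.56, 0.1, -0.0, 0.2]
```

View pics/s11.png

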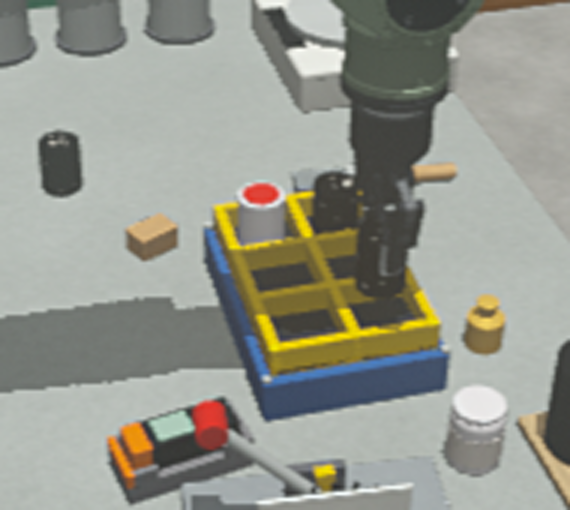

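Call:
drive_tool(
  plan=[
    [0,0.1,2.5,0,0,0],
    [0,0.1,4.5,0,0,0],
    [0,0.1,5.5,0,0,0],
    [0,0.1,5.6,0,0,0],
    [0,0.1,5.7,0,0,0],
    [0,0.1,5.7,0,0,0],
  ],
)

```text
time: 28.6
ee_pos: [0.6634, -0.097, 0.1049]
orientation: [2.236, 2.204, 0.004]
contact_force: [-6.3, 2.2, 15.4]
width: 0.049
```

Call:
drive_tool(
  plan=[
    [0,0,-0.1,0,0,0],
    [0,0,-0.1,0,0,0],
    [0,0,-0.1,0,0,0],
    [0,0,-3,0,0,0],
    [0,0,-9,0,0,0],
    [0,0,-10,0,0,0],
  ],
  jaw=-0.4,
)

```text
time: 29.35
ee_pos: [0.6635, -0.0977, 0.2055]
orientation: [2.235, 2.202, 0.006]
contact_force: [-0.6, -0.0, -0.8]
width: 0.06
```

Run:
```python
from fit import *
r.get_image("side")
for x in lm("side","core1"): print(x)
rows([(.45,.2,.25,89),(.4035,.3095,.16,89)],step=.5,astep=50)
```

```text
(0.9, array([ 0.6631, -0.0969,  0.0547]))
(0.6, array([0.4001, 0.3079, 0.0042]))
(0.4, array([ 0.4403, -0.1851,  0.0273]))
(0.34, array([0.4834, 0.1602, 0.0055]))
t 29.45 pos [ 0.6627 -0.0977  0.2027] yaw 89.1 w 0.0596 F [-0.  -0.2  0.1]
2 rows
[29.45, -21.7, -4.78, 0.1, 0.0, 0.1]
[40.33, -26.53, 4.2, 0.1, 0.0, 0.1]
```

Call:
drive_tool(
  plan=[
    [40.4,-26,-3,0,0,0],
    [40.4,-26,-3,0,0,0],
    [40.4,-26,-3,0,0,0],
    [40.4,-26,-3,0,0,0],
    [40.4,-26,-3,0,0,0],
    [40.4,-26,-3,0,0,0],
    [40.4,-26,-3,0,0,0],
    [40.4,-26,-3,0,0,0],
    [40.4,-26,3,0,0,0],
    [40.4,-26,5,0,0,0],
  ],
  jaw=-1,
)

```text
time: 30.7
ee_pos: [0.4068, 0.3096, 0.1481]
orientation: [-2.236, -2.206, 0.007]
contact_force: [-0.1, 0.3, -0.6]
width: 0.0853
```

Run:
```python
from fit import *
r.get_image("side")
for x in lm("side","core1"): print(x)
rows([(.4035,.3095,.048,89)],step=.5,astep=50)
```

```text
(0.89, array([ 0.66 , -0.098,  0.055]))
(0.88, array([0.6652, 0.06  , 0.0567]))
(0.59, array([0.4083, 0.3085, 0.0057]))
t 30.80 pos [0.4072 0.3094 0.1489] yaw 89.2 w 0.0853 F [ 0.  -0.5  0.1]
1 rows
[0.03, -0.33, 10.09, -0.2, 0.2, 0.2]
```

Call:
drive_tool(
  plan=[
    [0,-0.2,5,0,0,0],
    [0,-0.2,9,0,0,0],
    [0,-0.2,10.1,0,0,0],
    [0,-0.2,10.1,0,0,0],
  ],
)

```text
time: 31.3
ee_pos: [0.4065, 0.3103, 0.0511]
orientation: [2.238, 2.205, -0.0]
contact_force: [1.3, -1.0, 0.1]
width: 0.0856
```

Call:
drive_tool(
  plan=[
    [0,0,0,0,0,0],
    [0,0,0,0,0,0],
    [0,0,0,0,0,0],
    [0,0,0,0,0,0],
    [0,0,-2,0,0,0],
    [0,0,-8,0,0,0],
    [0,0,-16,0,0,0],
    [0,0,-16,0,0,0],
  ],
  jaw=1,
)

```text
time: 32.3
ee_pos: [0.4069, 0.3106, 0.2144]
orientation: [2.238, 2.204, 0.008]
contact_force: [-0.2, 0.2, -3.6]
width: 0.0483
```

Run:
```python
from fit import *
rows([(.583,-.0955,.21,89),(.583,-.0955,.15,89)],step=.5,astep=50)
```

```text
t 32.30 pos [0.4069 0.3106 0.2144] yaw 89.1 w 0.0483 F [-0.2  0.2 -3.6]
2 rows
[-40.34, 18.22, 0.38, 0.2, -0.2, 0.1]
[-40.36, 18.19, 6.38, 0.2, -0.2, 0.1]
```

Call:
drive_tool(
  plan=[
    [-40.4,18.1,0,0,0,0],
    [-40.4,18.1,0,0,0,0],
    [-40.4,18.1,0,0,0,0],
    [-40.4,18.1,0,0,0,0],
    [-40.4,18.1,0,0,0,0],
    [-40.4,18.1,0,0,0,0],
    [-40.4,18.1,0,0,0,0],
    [-40.4,18.1,5,0,0,0],
    [-40.4,18.1,5,0,0,0],
  ],
)

```text
time: 33.42
ee_pos: [0.5798, -0.0967, 0.1586]
orientation: [-2.236, -2.201, 0.005]
contact_force: [0.1, 0.9, -0.9]
width: 0.049
```

Run:
```python
from fit import *
im=r.get_image("side")[:,:,::-1]
cv2.imwrite("pics/s12.png",cv2.resize(im[120:290,230:420],None,fx=3,fy=3,interpolation=cv2.INTER_CUBIC))
for x in lm("side","core1"): print(x)
rows([(.583,-.0955,.108,89)],step=.5,astep=50)
```

```text
(0.77, array([ 0.6588, -0.0974,  0.0536]))
(0.51, array([ 0.5784, -0.1013,  0.1082]))
(0.48, array([0.668 , 0.0626, 0.0579]))
(0.41, array([ 0.5083, -0.3811,  0.1693]))
t 33.52 pos [ 0.5815 -0.0955  0.162 ] yaw 89.2 w 0.0490 F [ 0.6 -0.  -1.6]
1 rows
[-0.0, 0.15, 5.4, 0.0, -0.0, 0.2]
```

View pics/s12.png

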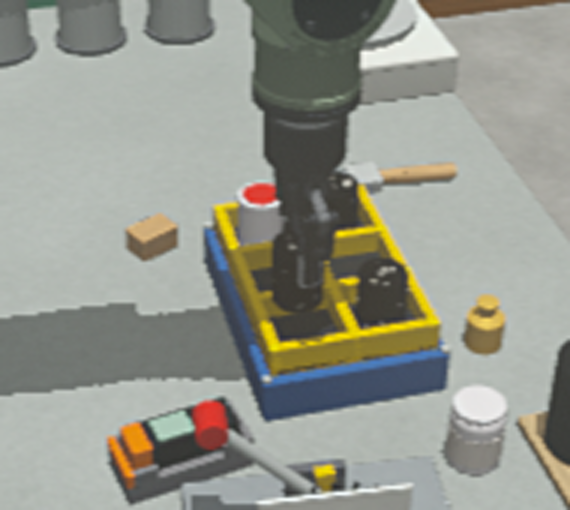

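Call:
drive_tool(
  plan=[
    [0,0.1,2.5,0,0,0],
    [0,0.1,4.2,0,0,0],
    [0,0.1,5.2,0,0,0],
    [0,0.1,5.4,0,0,0],
    [0,0.1,5.5,0,0,0],
    [0,0.1,5.5,0,0,0],
  ],
)

```text
time: 34.28
ee_pos: [0.5825, -0.0961, 0.1078]
orientation: [2.237, 2.204, 0.001]
contact_force: [-10.6, 1.8, 29.8]
width: 0.0487
```

Call:
drive_tool(
  plan=[
    [0,0,-0.2,0,0,0],
    [0,0,-0.2,0,0,0],
  ],
)

```text
time: 34.52
ee_pos: [0.5826, -0.0964, 0.108]
orientation: [2.237, 2.205, 0.001]
contact_force: [0.0, 1.5, -2.0]
width: 0.0488
```

Call:
drive_tool(
  plan=[
    [0,0,0,0,0,0],
    [0,0,0,0,0,0],
    [0,0,0,0,0,0],
    [0,0,-3,0,0,0],
    [0,0,-9,0,0,0],
    [0,0,-15,0,0,0],
    [0,0,-15,0,0,0],
  ],
  jaw=-0.4,
)

```text
time: 35.4
ee_pos: [0.5835, -0.0965, 0.2616]
orientation: [2.235, 2.201, 0.006]
contact_force: [0.3, 0.3, -0.5]
width: 0.0598
```

Run:
```python
from fit import *
im=r.get_image("side")[:,:,::-1]
cv2.imwrite("pics/s13.png",cv2.resize(im,None,fx=1.25,fy=1.25,interpolation=cv2.INTER_CUBIC))
r.get_image("top")
for n in ("side","top"):
 for q in ("core1","logger","lever_knob","pointer_tip","lever_hinge"):
  for x in lm(n,q,.4): print(n,q,x,np.round(ang(x[1]),4) if q[:5] in("lever","point") else "")
rows([(.46,-.25,.30,83.5),(.436,-.332,.27,83.5)],step=.5,astep=50)
```

```text
side core1 (0.79, array([ 0.6624, -0.0994,  0.0558])) 
side core1 (0.74, array([0.6649, 0.0602, 0.0577])) 
side core1 (0.51, array([ 0.4386, -0.1878,  0.0024])) 
side core1 (0.49, array([ 0.7828, -0.0881, -0.0042])) 
side logger (0.83, array([ 0.4395, -0.1858,  0.0254])) 
side lever_knob (0.58, array([ 0.4376, -0.3325,  0.1899])) [0.016  0.1278]
side pointer_tip (0.55, array([ 0.4419, -0.1816,  0.0274])) [-1.4226  0.1194]
side pointer_tip (0.4, array([ 0.5079, -0.3796,  0.1713])) [0.6141 0.077 ]
side lever_hinge (0.7, array([ 0.5217, -0.3384,  0.0964])) [-0.0308  0.002 ]
side lever_hinge (0.45, array([0.665 , 0.06  , 0.0571])) [2.6972 0.1031]
top core1 (0.75, array([ 0.5795, -0.0995,  0.0593])) 
top core1 (0.62, array([0.6621, 0.0595, 0.0552])) 
t 36.00 pos [ 0.5823 -0.0965  0.2573] yaw 89.2 w 0.0601 F [ 0.1  0.4 -0.6]
2 rows
[-15.53, -12.0, -4.26, -0.0, 0.0, 5.7]
[-23.77, -14.28, -1.26, -0.0, 0.0, 5.7]
```

View pics/s13.png

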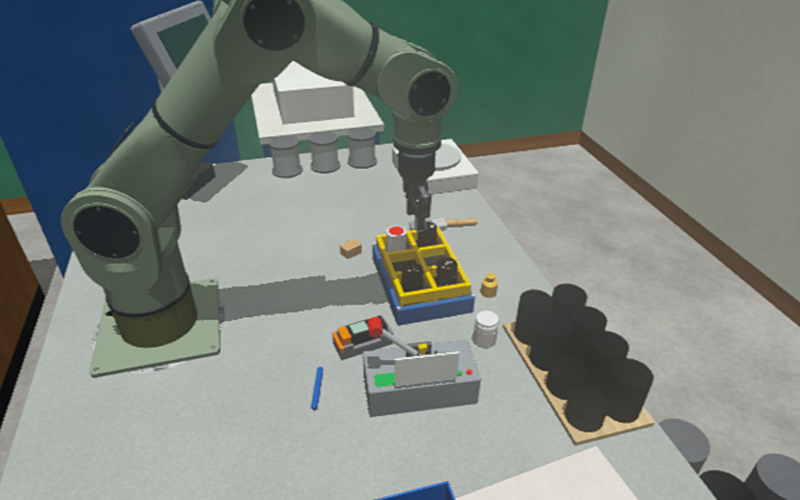

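```bash
cat > ptr.py <<'E'
from fit import *
Hn=np.array([.5243,-.341,.095]); v_=np.array([-u[1],u[0],0])
def plane(n,uv,off):
    K,e,M=cam(n); d=M@np.linalg.solve(K,[*uv,1]); P0=Hn+off*v_
    return e+d*((P0-e)@v_)/(d@v_)
def angH(p): d=p-Hn; return .75+np.arctan2(d@u,d[2]), np.hypot(d@u,d[2])
def look(tag):
  for n in ("side","top"):
    im=r.get_image(n); cv2.imwrite(f"pics/{n}_{tag}.png",cv2.resize(im[150:350,260:520],None,fx=3,fy=3,interpolation=cv2.INTER_CUBIC)[:,:,::-1])
    h=cv2.cvtColor(im,cv2.COLOR_RGB2HSV)
    for nm,lo,hi,off,c,rad in (("ptr",(20,120,80),(35,255,255),-.042,Hn+.07*np.array([-.1,0,1])-.042*v_,12),("knob",(0,150,60),(8,255,255),0,None,0)):
        m=cv2.inRange(h,lo,hi)
        if nm=="knob": m|=cv2.inRange(h,(172,150,60),(180,255,255))
        k,lab,st,ce=cv2.connectedComponentsWithStats(m)
        for i in range(1,k):
            if st[i,4]<8: continue
            if nm=="ptr" and np.linalg.norm(ce[i]-proj(n,c))>rad: continue
            p=plane(n,ce[i],off)
            a=angH(p)
            if nm=="knob" and abs(a[1]-.13)>.03: continue
            print(n,nm,"px",np.round(ce[i],1),"n",st[i,4],"angle %.3f rad %.4f"%a)
            if nm=="ptr":
                v,uu=np.nonzero(lab==i); j=v==v.min(); print("   top px",uu[j].mean(),v.min(),"angle %.3f rad %.4f"%angH(plane(n,(uu[j].mean(),v.min()),off)))
E
python3 -c "
from ptr import *
look('a')"
```

```text
side ptr px [337.9 278.2] n 49 angle 0.643 rad 0.0720
   top px 337.5 275 angle 0.643 rad 0.0825
side knob px [299.6 260.8] n 146 angle 0.009 rad 0.1333
side knob px [374.8 297. ] n 10 angle 2.830 rad 0.1150
```

View pics/top_a.png

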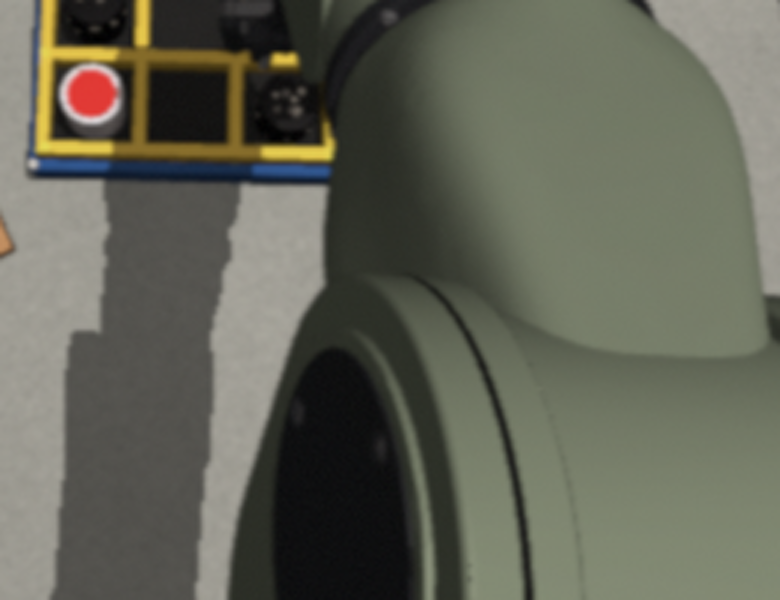

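View pics/side_a.png

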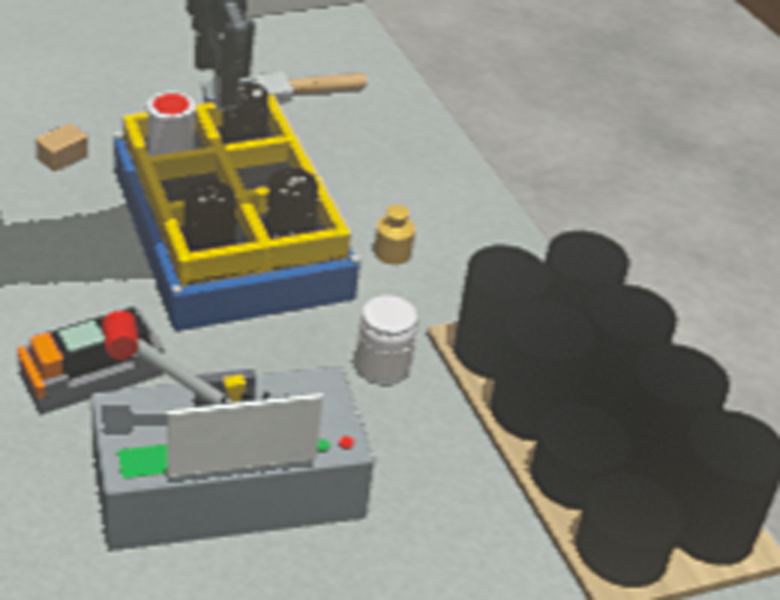

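Run:
```python
from ptr import *
for n,f in (("top","pics/top0.png"),("top","pics/t7.png"),("side","pics/side0.png")):
    h=cv2.cvtColor(cv2.imread(f),cv2.COLOR_BGR2HSV)
    for lo,hi,off in (((18,100,70),(36,255,255),-.042),((0,150,60),(8,255,255),0)):
        m=cv2.inRange(h,lo,hi)
        if off==0: m|=cv2.inRange(h,(172,150,60),(180,255,255))
        k,lab,st,ce=cv2.connectedComponentsWithStats(m)
        for i in range(1,k):
            if st[i,4]<5: continue
            a=angH(plane(n,ce[i],off))
            if a[1]<.17 and abs(a[0]-.75)<1: print(f,off,np.round(ce[i],1),st[i],"%.3f %.4f"%a)
# predicted tip pixels
for a in (.55,.6,.65,.7): 
    P=Hn-.042*v_+.075*(np.sin(a-.75)*u+np.array([0,0,np.cos(a-.75)])); print(a,proj("top",P),proj("side",P))
rows([(.46,-.25,.30,83.5),(.436,-.332,.27,83.5)],step=.5,astep=50)
```

```text
pics/top0.png -0.042 [485.  208.5] [482 205   7   8  41] 0.656 0.0692
pics/top0.png 0 [476.3 171. ] [467 165  19  14 165] 1.271 0.1295
pics/t7.png -0.042 [484.7 208.5] [482 205   7   8  45] 0.657 0.0679
pics/t7.png 0 [468.4 176.6] [467 175   4   4  13] 1.466 0.0947
pics/t7.png 0 [470.3 241.9] [463 236  16  12 159] 0.014 0.1333
pics/side0.png -0.042 [337.7 278.5] [334 275   8   9  50] 0.636 0.0711
pics/side0.png 0 [365.4 247.7] [360 242  12  14 114] 1.250 0.1340
0.55 [485.77411685 211.80718057] [334.77329473 277.96034139]
0.6 [485.975043   210.14655946] [336.37220905 277.57876282]
0.65 [486.13802957 208.48676304] [337.98048248 277.25341466]
0.7 [486.26258374 206.83307552] [339.59356655 276.98518229]
t 36.10 pos [ 0.5823 -0.0965  0.2575] yaw 89.1 w 0.0600 F [-0.2 -0.4 -0.2]
2 rows
[-15.53, -12.0, -4.25, -0.0, 0.0, 5.6]
[-23.77, -14.28, -1.25, -0.0, 0.0, 5.6]
```

Call:
drive_tool(
  plan=[
    [-15.5,-12,-4.2,0,0,5.6],
    [-15.5,-12,-4.2,0,0,5.6],
    [-15.5,-12,-4.2,0,0,5.6],
    [-15.5,-12,-4.2,0,0,5.6],
    [-23.8,-14.3,-4,0,0,5.6],
    [-23.8,-14.3,-1.2,0,0,5.6],
    [-23.8,-14.3,-1.2,0,0,5.6],
    [-23.8,-14.3,-1.2,0,0,5.6],
  ],
  jaw=0,
)

```text
time: 37.1
ee_pos: [0.4365, -0.3313, 0.27]
orientation: [2.341, 2.094, 0.001]
contact_force: [0.8, 1.3, 0.5]
width: 0.0427
```

Run:
```python
from ptr import *
look('b')
for n in ("side","top"):
  for q in ("lever_knob","logger"):
    for x in lm(n,q): print(n,q,x)
rows([(.4363,-.3315,.191,83.5)],step=.5,astep=50)
```

```text
side ptr px [337.9 278.3] n 50 angle 0.644 rad 0.0718
   top px 337.5 275 angle 0.643 rad 0.0825
side knob px [299.6 258.9] n 85 angle 0.039 rad 0.1378
side knob px [374.8 297. ] n 10 angle 2.830 rad 0.1150
top ptr px [485.1 208.5] n 37 angle 0.655 rad 0.0697
   top px 485.0 205 angle 0.773 rad 0.0683
top knob px [468.7 243. ] n 83 angle -0.038 rad 0.1288
side lever_knob (0.61, array([ 0.435 , -0.3319,  0.1916]))
side logger (0.59, array([ 0.4438, -0.1844,  0.0254]))
top lever_knob (0.59, array([ 0.4373, -0.3322,  0.1895]))
top logger (0.78, array([ 0.4389, -0.1824,  0.0246]))
top logger (0.43, array([ 0.662 , -0.0946,  0.056 ]))
t 37.40 pos [ 0.4361 -0.3319  0.2699] yaw 83.6 w 0.0423 F [-0.   0.6 -0.2]
1 rows
[0.05, 0.01, 7.89, 0.0, 0.0, 0.1]
```

Call:
drive_tool(
  plan=[
    [0,0,4,0,0,0],
    [0,0,7,0,0,0],
    [0,0,7.7,0,0,0],
    [0,0,7.7,0,0,0],
  ],
)

```text
time: 37.9
ee_pos: [0.4361, -0.3323, 0.1931]
orientation: [2.342, 2.093, 0.0]
contact_force: [0.4, -0.9, 0.3]
width: 0.0427
```

Call:
drive_tool(
  plan=[
    [0,0,0,0,0,0],
    [0,0,0,0,0,0],
    [0,0,0,0,0,0],
    [0,0,0,0,0,0],
  ],
  jaw=1,
  grip_force=30,
)

```text
time: 38.4
ee_pos: [0.4364, -0.3308, 0.194]
orientation: [-2.342, -2.094, -0.003]
contact_force: [-1.7, 14.0, 12.2]
width: 0.0294
```

Run:
```python
from ptr import *
p=np.array(r.sense()["ee_pos"]); print(angH(p))
K=lambda a: Hn+.13*(np.sin(a-.75)*u+np.cos(a-.75)*np.array([0,0,1]))
off=p-K(0); print(off)
rows([(*(K(a)+off),83.6) for a in (.08,.16,.24,.32,.40,.48,.56,.62,.64)],step=.5,astep=50)
```

```text
(np.float64(0.02058799822227264), np.float64(0.13283892115754725))
[0.0001093  0.00020831 0.00392068]
t 38.40 pos [ 0.4364 -0.3308  0.194 ] yaw 83.6 w 0.0294 F [-1.7 14.  12.2]
9 rows
[-0.0, 0.79, -0.68, 0.1, -0.1, 0.0]
[-0.0, 1.63, -1.29, 0.1, -0.1, 0.0]
[-0.0, 2.52, -1.83, 0.1, -0.1, 0.0]
[-0.0, 3.44, -2.3, 0.1, -0.1, 0.0]
[-0.0, 4.41, -2.7, 0.1, -0.1, 0.0]
[-0.01, 5.4, -3.01, 0.1, -0.1, 0.0]
[-0.01, 6.41, -3.25, 0.1, -0.1, 0.0]
[-0.01, 7.18, -3.37, 0.1, -0.1, 0.0]
[-0.01, 7.44, -3.4, 0.1, -0.1, 0.0]
```

Call:
drive_tool(
  plan=[
    [0.1,0.8,-0.7,0,0,0],
    [0.1,1.6,-1.3,0,0,0],
    [0.1,2.5,-1.8,0,0,0],
    [0.1,3.4,-2.3,0,0,0],
    [0.1,4.4,-2.7,0,0,0],
    [0.1,5.4,-3,0,0,0],
    [0.1,6.4,-3.2,0,0,0],
    [0.1,7.2,-3.4,0,0,0],
    [0.1,7.4,-3.4,0,0,0],
    [0.1,7.4,-3.4,0,0,0],
  ],
)

```text
time: 39.65
ee_pos: [0.5097, -0.3389, 0.2274]
orientation: [-2.342, -2.094, -0.001]
contact_force: [0.1, 5.8, -0.3]
width: 0.0295
```

Run:
```python
from ptr import *
look('c')
for n in ("side","top"):
    for x in lm(n,"lever_knob"): print(n,x,angH(x[1]))
p=np.array(r.sense()["ee_pos"]); print(angH(p));rows([])
```

```text
side ptr px [338.2 278.4] n 47 angle 0.652 rad 0.0711
   top px 339.5 275 angle 0.699 rad 0.0815
side knob px [325.8 244.9] n 29 angle 0.541 rad 0.1420
side knob px [374.8 297. ] n 10 angle 2.830 rad 0.1150
top knob px [479.5 211.4] n 84 angle 0.543 rad 0.1402
top (0.67, array([ 0.5026, -0.3404,  0.2278])) (np.float64(0.5885528056601947), np.float64(0.13454972700090942))
(np.float64(0.6391839481674753), np.float64(0.13322475509291543))
t 39.85 pos [ 0.5097 -0.3389  0.2274] yaw 83.6 w 0.0296 F [ 0.3  6.2 -0.4]
0 rows
```

View pics/side_c.png

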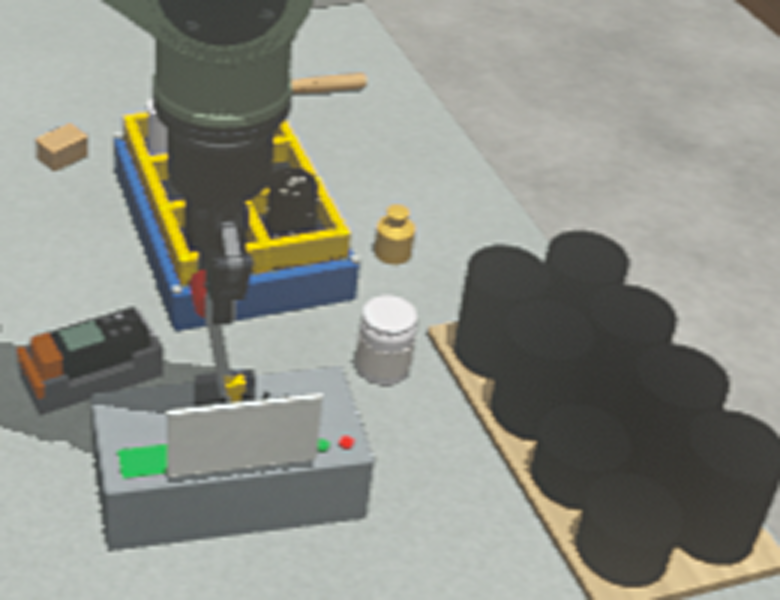

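Call:
drive_tool(
  plan=[
    [0,0,0,0,0,0],
    [0,0,0,0,0,0],
    [0,0,0,0,0,0],
    [0,0,-5,0,0,0],
    [0,-6,-10,0,0,0],
    [0,-6,-10,0,0,0],
  ],
  jaw=0,
)

```text
time: 40.6
ee_pos: [0.4483, -0.3334, 0.3292]
orientation: [2.342, 2.089, -0.0]
contact_force: [0.5, -0.5, 0.4]
width: 0.0425
```

Run:
```python
from ptr import *
look('d')
for n in ("side","top"):
    for x in lm(n,"lever_knob"): print(n,x,angH(x[1]))
p=np.array(r.sense()["ee_pos"]); print(angH(p));rows([])
```

```text
side ptr px [338.  278.3] n 49 angle 0.647 rad 0.0717
   top px 337.5 275 angle 0.643 rad 0.0825
side knob px [329.  247.1] n 142 angle 0.585 rad 0.1331
side knob px [374.8 297. ] n 10 angle 2.830 rad 0.1150
top knob px [479.2 208.7] n 185 angle 0.583 rad 0.1369
side (0.53, array([ 7.795e-01, -8.650e-02, -3.000e-04])) (np.float64(2.7218433764617633), np.float64(0.24411953360958288))
top (0.68, array([ 0.5052, -0.3377,  0.2235])) (np.float64(0.6005332523156418), np.float64(0.1299488483658847))
top (0.66, array([ 0.4433, -0.1847,  0.0243])) (np.float64(-1.444923034353529), np.float64(0.12098109156742629))
(np.float64(0.4378886957769173), np.float64(0.24251660323823943))
t 40.80 pos [ 0.4503 -0.3328  0.3258] yaw 83.6 w 0.0425 F [-0.4  0.3 -0.4]
0 rows
```

View pics/side_d.png

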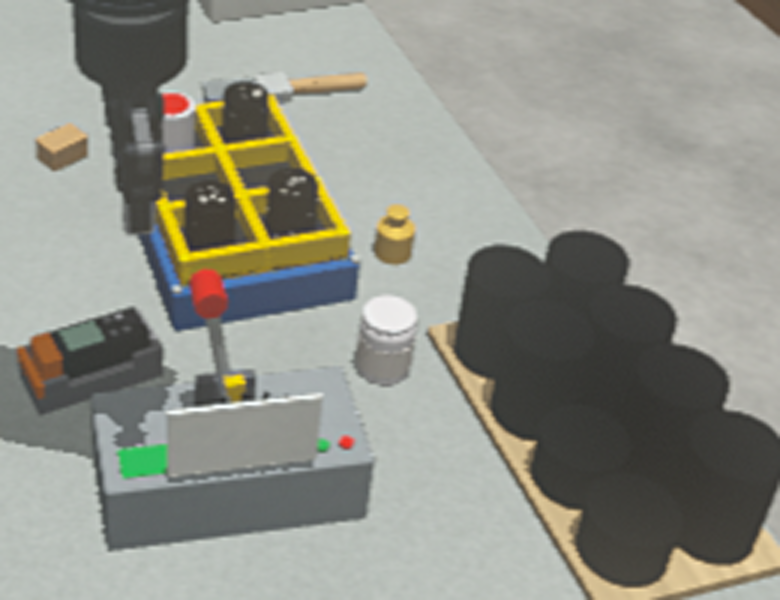

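View pics/top_d.png

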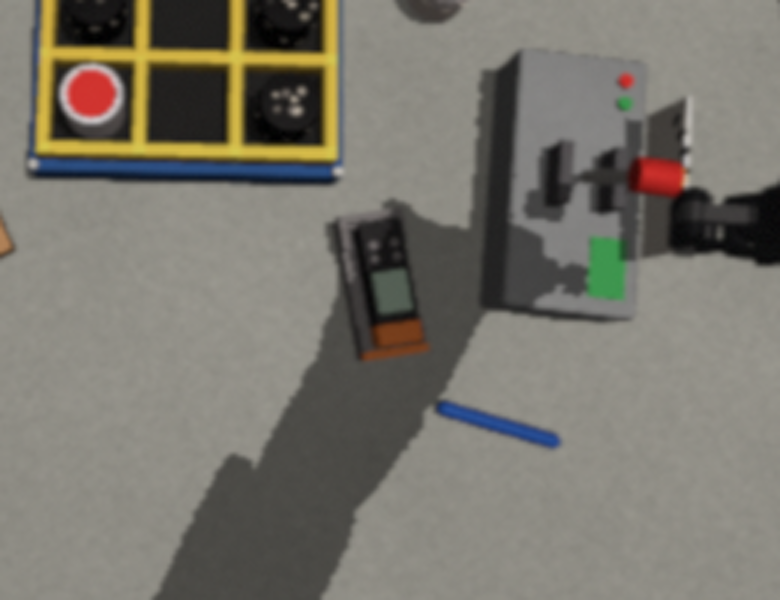

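Run:
```python
from ptr import *
t=lambda d:Hn+d*u
rows([(*t(-.056)[:2],.228,83.5),(*t(-.046)[:2],.228,83.5),(*t(-.0376)[:2],.228,83.5)],step=.5,astep=50)
```

```text
t 40.80 pos [ 0.4503 -0.3328  0.3258] yaw 83.6 w 0.0425 F [-0.4  0.3 -0.4]
3 rows
[0.02, 1.85, 9.78, -0.0, -0.0, 0.1]
[0.02, 2.85, 9.78, -0.0, -0.0, 0.1]
[0.02, 3.69, 9.78, -0.0, -0.0, 0.1]
```

Call:
drive_tool(
  plan=[
    [0,0,0,0,0,0],
    [0,0,0,0,0,0],
    [0,0,0,0,0,0],
    [0,0.5,5,0,0,0],
    [0,1.2,9.8,0,0,0],
    [0,1.8,9.8,0,0,0],
    [0,2.4,9.8,0,0,0],
    [0,2.8,9.8,0,0,0],
    [0,3.3,9.8,0,0,0],
    [0,3.3,9.8,0,0,0],
  ],
  jaw=1,
)

```text
time: 42.05
ee_pos: [0.4829, -0.3367, 0.229]
orientation: [2.342, 2.092, 0.0]
contact_force: [0.0, 0.4, -0.0]
width: 0.0001
```

Run:
```python
from ptr import *
look('e')
for n in ("side","top"):
    for x in lm(n,"lever_knob"): print(n,x,angH(x[1]))
rows([])
```

```text
side ptr px [337.9 278.2] n 48 angle 0.646 rad 0.0719
   top px 337.5 275 angle 0.643 rad 0.0825
side knob px [331.5 245.4] n 44 angle 0.632 rad 0.1367
side knob px [374.8 297. ] n 10 angle 2.830 rad 0.1150
top knob px [476.8 203.2] n 44 angle 0.677 rad 0.1228
side (0.63, array([ 0.5069, -0.3376,  0.2218])) (np.float64(0.611514843646421), np.float64(0.12802568642974624))
top (0.41, array([ 0.5065, -0.3393,  0.2261])) (np.float64(0.6144666563984426), np.float64(0.13231339221644992))
top (0.4, array([ 0.3952, -0.1861,  0.0415])) (np.float64(-1.1724711691987455), np.float64(0.15531077485316058))
t 42.25 pos [ 0.4825 -0.3366  0.2287] yaw 83.5 w -0.0000 F [ 0.4  0.6 -0.1]
0 rows
```

View pics/side_e.png

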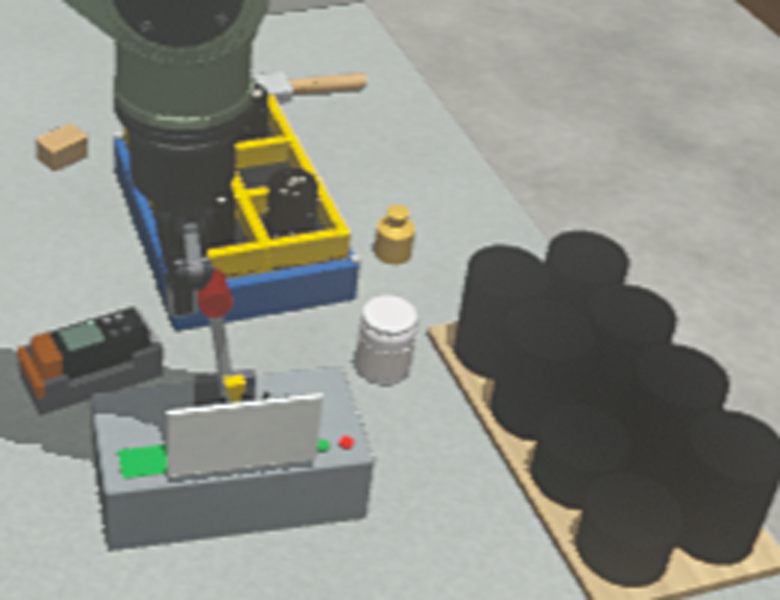

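Call:
drive_tool(
  plan=[
    [0,0.2,0,0,0,0],
    [0,0.4,0,0,0,0],
    [0,0.4,0,0,0,0],
    [0,0,0,0,0,0],
    [0,-3,0,0,0,0],
    [0,-8,-6,0,0,0],
    [0,-10,-10,0,0,0],
    [0,-10,-10,0,0,0],
  ],
)

```text
time: 43.25
ee_pos: [0.3823, -0.326, 0.3319]
orientation: [2.341, 2.087, 0.0]
contact_force: [-0.0, 0.0, -1.0]
width: 0.0003
```

Run:
```python
from ptr import *
look('f')
for n in ("side","top"):
  for q in ("lever_knob","pointer_tip"):
    for x in lm(n,q): print(n,q,x,angH(x[1]))
rows([])
im=cv2.imread("pics/side_f.png"); 
im=r.get_image("side")[:,:,::-1]
cv2.imwrite("pics/s14.png",cv2.resize(im[230:320,290:390],None,fx=6,fy=6,interpolation=cv2.INTER_CUBIC))
im=r.get_image("top")[:,:,::-1]
cv2.imwrite("pics/t14.png",cv2.resize(im[160:260,420:510],None,fx=6,fy=6,interpolation=cv2.INTER_CUBIC))
```

```text
side ptr px [338.  278.3] n 49 angle 0.647 rad 0.0717
   top px 337.5 275 angle 0.643 rad 0.0825
side knob px [331.9 246.4] n 144 angle 0.636 rad 0.1333
side knob px [374.8 297. ] n 10 angle 2.830 rad 0.1150
top knob px [479.2 205.3] n 181 angle 0.636 rad 0.1353
side lever_knob (0.71, array([ 0.51  , -0.341 ,  0.2245])) (np.float64(0.6407221888456522), np.float64(0.13027708726892065))
side pointer_tip (0.48, array([ 0.508 , -0.3835,  0.169 ])) (np.float64(0.597357677709435), np.float64(0.07487053748705506))
top lever_knob (0.82, array([ 0.5084, -0.3418,  0.2233])) (np.float64(0.6281804018008301), np.float64(0.129257909128251))
t 43.55 pos [ 0.3834 -0.3251  0.3277] yaw 83.6 w -0.0001 F [ 0.3 -0.2  0.4]
0 rows
```

View pics/s14.png

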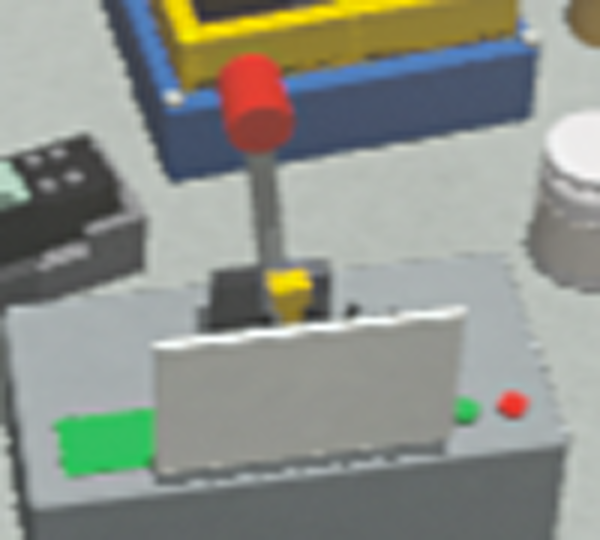

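View pics/t14.png

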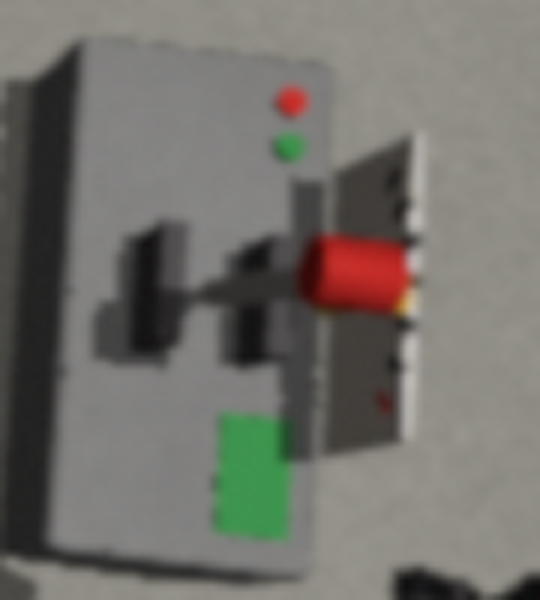

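Run:
```python
from ptr import *
im=r.get_image("side")[:,:,::-1]; cv2.imwrite("pics/sf.png",im)
im=r.get_image("top")[:,:,::-1]; cv2.imwrite("pics/tf.png",im)
for n in ("side","top"):
  for q in ("core1","logger","ref1"):
    for x in lm(n,q,.45): print(n,q,x)
print(r.sense()["time"])
```

```text
side core1 (0.88, array([0.6662, 0.0624, 0.0578]))
side core1 (0.81, array([ 0.6627, -0.1008,  0.0556]))
side core1 (0.71, array([ 0.4368, -0.1892,  0.0011]))
side core1 (0.69, array([ 0.3982, -0.1944,  0.0427]))
side core1 (0.65, array([ 0.5806, -0.0979,  0.0582]))
side logger (0.91, array([ 0.4381, -0.1858,  0.0293]))
side ref1 (0.64, array([0.5806, 0.063 , 0.0577]))
top core1 (0.86, array([ 0.5807, -0.1005,  0.0571]))
top core1 (0.83, array([ 0.6636, -0.0989,  0.0558]))
top core1 (0.82, array([0.6644, 0.0632, 0.0565]))
top logger (0.56, array([ 0.441 , -0.1821,  0.0259]))
top ref1 (0.64, array([ 0.4826,  0.162 , -0.0014]))
44.05
```

View pics/sf.png

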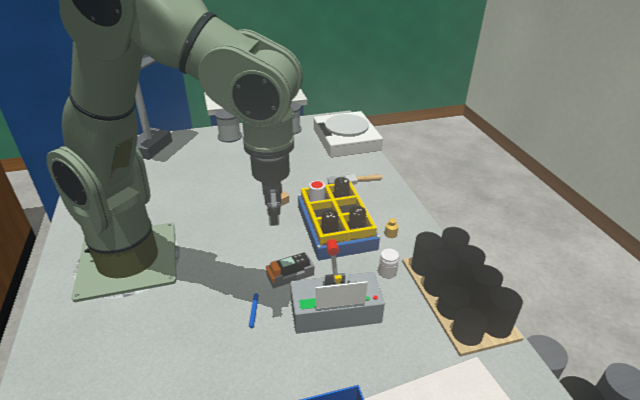

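View pics/tf.png

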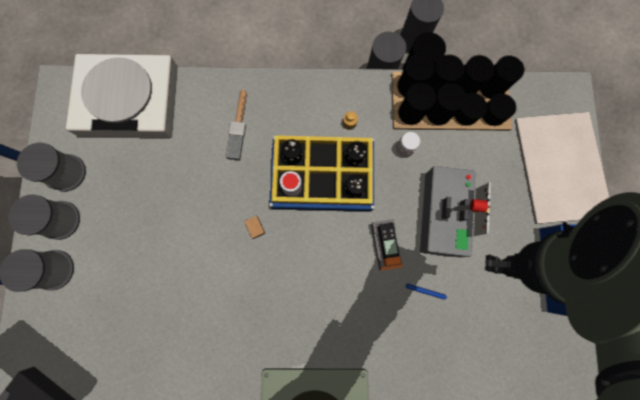

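The final pictures show three cores upright in separate cells, with the reference still in its cell. The logger is docked with its head at the orange end, the lever is at the pointer, and the arm is clear of everything.

```bash
python3 -c "
from workcell import r
print(r.hand_in())"
```

```text
the job is handed in; nothing more can be done
None
```

The job is done in the order asked and handed in at about 44 s.

- **Lever to idle:** My first pinch on the knob slipped and left the lever about 0.04 rad short. I then pressed it down with closed fingers until it met the stop at 28 N.
- **Logger:** It lies flat in the cradle with its orange head at the orange end. Its underside measures about 25 mm above the bench.
- **Cores:** Three cores were present. They now stand upright in separate cells at (+40, +80), (+40, -80) and (-40, -80) mm. The aluminium reference is still in its cell.
- **Lever to pointer:** The pinch slipped again, leaving the lever about 0.06 rad short, so I pushed it the rest of the way with closed fingers and let go.

**Last checks**
- The lever reads 0.636 rad from both cameras.
- The pointer reads 0.647 rad from the side camera and 0.656 from the top. Its single-point readings scattered lower, down to about 0.60, so I trust the alignment to about 0.02 rad.
- The last pictures show the brush, tin, chalk box, weight and marker where they began, with the arm clear of everything.

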